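# Fit the splined sleeve on the bench drive

### The job

First swing the drive's keeper arm well aside, at least a sixth of a turn. Then stand the longer sleeve, the one with the four-groove bore, on end on the desk and let go, take it again from above, turn it until its grooves line up with the teeth of the drive's upright shaft and slide it fully home without forcing or dropping it. Finally swing the keeper arm back over the sleeve to its stop, and leave the shorter plain-bored sleeve and the beaker where they are.

Things in the scene. Friction and masses are not known exactly. Their poses are not given: they have to be found in the camera images.
- drive: Fixed grey drive box, 165 x 90 x 41 mm high. Origin on the desk, exactly below the axis of its upright splined shaft; the box reaches 50 mm to -x of that axis, 115 mm to +x and 45 mm to either side in y. z is up. A 15 mm thick post on the box, 85 mm from the shaft along the drive's +x, carries the keeper arm.
- shaft_seat (a point): Centre of the flat round seat (60 mm across) at the foot of the steel shaft, 45 mm above the desk. z is up; x and y turn with the shaft and point along its four straight teeth (pattern repeats every 90 degrees): 9 mm wide, 36 mm across tip to tip, from the seat to 55 mm above it. The shaft stands at any angle and resists turning (0.6 N m), so the sleeve is what is turned.
- shaft_tip (a point): Centre of the top of the shaft, 126 mm above the desk (81 mm above the seat); axes as shaft_seat. Above the teeth's flat tops the shaft is a smooth round nose, 22 mm thick, whose last 8 mm taper to 10 mm; it centres a sleeve before the sleeve meets the teeth.
- keeper (a joint): Keeper arm angle, rad: 0 = at its stop over the shaft; grows to 1.9 as the arm swings level to the drive's -y side (anticlockwise from above). Starts at 0 to 0.2, blocking the shaft; stays where left (about 1 N at the knob). Dark steel bar, 18 mm wide, 10 thick, 122 long, underside 139 mm above the desk: 4 mm over a sleeve that is fully home, blocked by one that is not.
- keeper_knob (a point): Grip point on the upright round black knob at the free end of the keeper arm: 18 mm thick, 40 mm tall (149 to 189 mm above the desk); this point is on its axis, 169 mm above the desk and 118 mm from the hinge axis.
- keeper_hinge (a point): Point on the vertical hinge axis of the keeper arm (top of the post), 139 mm above the desk.
- sleeve: Loose bare-metal sleeve, 48 x 48 mm outside, 90 long, 0.35 kg; origin at its centre, x along its length; starts lying on a side. Through bore with four grooves 11.8 mm wide, 19.5 mm out from the axis, facing the middles of the flat sides (its y and z axes); lands between at 12.6 mm. Ends alike: either goes down. Slides on within 3 degrees of line-up. Home: centre 45 mm above shaft_seat.
- plain_sleeve: Loose bystander of the same metal and 48 x 48 mm square section but only 60 mm long, with a plain 20 mm square bore without grooves, lying on its side; origin at its centre, x along its length. The two sleeves may swap places.
- beaker: Loose glass beaker, 57 mm across and 66 mm tall, upright, origin at the centre of its foot. Bystander.
Things that resemble listed ones, but are neither listed nor needed, are in the scene too. Leave any purple look-alike of the sleeve alone.

How it is judged:
By the outcome, as a careful person would: the job done as asked, in the order asked, and still so for the second after the job is handed in, with the robot touching nothing.
It also fails if it takes over 72 s, if anything falls off the work surface, if the arm or the gripper's body presses on something with over 40 N, if the wrist force passes 120 N, or if a joint passes its speed limit or range.

### The arm

A 6-joint arm with a two-finger parallel gripper is mounted at the origin on a cart in front of the work surface, level with it; the furniture and walls round the work are solid. World frame = base frame: x ahead of the robot, y to its left, z up, the work surface at z = 0. Lengths are in m, angles in rad, forces in N, time in s.
With the tool pointing down it reaches from about 0.3 to 0.75 m from the base axis. Payload 8.5 kg.
Tool frame: the origin (TCP) lies midway between the tips of the shut fingers; the grasp point (between the pads) lies 19 mm behind it; z points along the fingers, y is the line along which they close (so a half turn about z gives the same grasp; the last joint's range is limited). The gripper opens to 85 mm and grips with 20 to 120 N. Pads are 22 mm wide; open, the fingers measure 114 mm over their backs; the gripper's body (76 mm by 85 mm) begins 54 mm behind the grasp point. The pads swing forward as they close: fully open they stand 13 mm farther back than shut.
Start: joints at [1.071, 0.381, 1.297, -0, 1.464, -0.215], TCP at [0.155, 0.528, 0.231] pointing down, gripper open.
Joint ranges: [-3.11, 3.11], [-0.89, 2.33], [0.22, 2.48], [-1.42, 4.56], [0.17, 2.85], [-2.88, 2.88]. Speed limits (rad/s): [2.39, 2.39, 3.14, 3.14, 3.14, 3.14].

### API

Orientations are given as a unit quaternion [w, x, y, z].
In Python, from cell import sensors, vision, hand_in gives the robot as it stands.
- The arm moves only by the tool servo_tool, never from a script. Its argument "motion" is a list of rows, each an object with "translation": the shift along the tool's x, y, z normalised to -1 to 1, where 1 is 10 cm, a list of three; "turn": the turn, a rotation vector about the tool's x, y, z normalised to -1 to 1, where 1 is 45 degrees, a list of three. A call has 1 to 5 rows; each row is the pose to reach, as a shift and turn from the pose commanded when the call began, along the tool's axes at that moment; what a row does not reach only later rows make up. A row lasts 1/8 s, in which the tool goes at most 62.5 mm and 10.7 degrees, less where a joint would pass 70% of its speed; a pose out of reach is approached as far as the arm can. A call with a number of a shift or a turn outside -1 to 1 is refused whole. A call with a gripper value outside its range is refused whole. "jaw" is the gripper's target within -1 to 1 (fully open at 1, half-way at 0, shut at -1), set as the call begins (left out, the last holds). The fingers move at their own pace and stop on an object; "grip_force" is the grip in N (left out, the last holds). Time passes only in rows, so rows that repeat a pose let the fingers close. It gives the time, the measured TCP pose, the force, the opening and the grip force at its end, in the units of the state.
- sensors.observe(): the state, without advancing time (a new reading comes with each control period).
- vision.read_camera(name): name is "side" or "top"; returns a dict with "img" (384x512x3 uint8, red, green, blue), "vfov" (degrees; the focal length in pixels is half the picture's height over the tangent of half this angle, whatever the lens; pixels are square), "cx", "cy" (the principal point, pixels), "rvec" (rotation vector, rad) and "tvec" (3), from world to camera coordinates, as OpenCV has them. Camera axes: x right, y down, z forward; pixel columns grow to the right and rows downward; lengths in m; the calibration is good to about 2 mm. A picture is of the moment at which its call begins. There is no depth.
- hand_in(): hands the job in; it is judged then, once.
The state is a dict: "clock": time; "joint_pos": joint angles; "qvel": joint speeds; "effort": joint torques, N m; "tcp_pos": TCP position; "eef_rot": TCP orientation; "wrist_force": force on the tool from outside, world axes, zero at the start; "ft_torque": the same for the moment, N m; "gripper_width": finger opening in m; "finger_force": force on a finger pad.
Only numpy, scipy, OpenCV 4.12 (cv2) and the standard library are available. Lean on these libraries where they do the work, as an engineer would, in place of code of your own. Each camera call takes 0.05 s, during which the arm holds its last target. There are 200 camera calls.

## Working session

There is one attempt and no reset: what is moved stays moved. The work goes in short steps, Python scripts to look and compute and a tool call to move; the robot and the scene stay as the last step left them, time stands still between calls to the robot, and variables do not carry over. Pictures are saved under pics/ and viewed, at most 10 in all, crops included, and the job is handed in when it is done.

Besides the shell and the picture viewer there is one more tool, called as a command line: name --argument value ..., lists and objects as JSON in quotes. servo_tool: Moves the arm, as the interface text tells. Its arguments: {"type":"object","properties":{"motion":{"type":"array"},"jaw":{"type":"number"},"grip_force":{"type":"number"}},"required":["motion"]}

```bash
mkdir -p pics; ls
cat > h.py <<'E'
import numpy as np, cv2
from scipy.spatial.transform import Rotation as R
from cell import sensors, vision, hand_in
def cam(n):
    c=vision.read_camera(n); f=192/np.tan(np.radians(c['vfov'])/2)
    c['K']=np.array([[f,0,c['cx']],[0,f,c['cy']],[0,0,1.]]); c['R']=cv2.Rodrigues(np.array(c['rvec'],float))[0]; c['t']=np.array(c['tvec'],float).ravel(); return c
def save(c,n,box=None,s=1):
    im=c['img'][:,:,::-1]
    if box: im=im[box[1]:box[3],box[0]:box[2]]
    cv2.imwrite('pics/'+n,cv2.resize(im,None,fx=s,fy=s,interpolation=cv2.INTER_CUBIC))
def ray(c,uv):
    d=c['R'].T@np.linalg.inv(c['K'])@np.array([uv[0],uv[1],1.]); return -c['R'].T@c['t'],d/np.linalg.norm(d)
def atz(c,uv,z):
    o,d=ray(c,uv); return o+d*(z-o[2])/d[2]
def tri(c1,u1,c2,u2):
    o1,d1=ray(c1,u1);o2,d2=ray(c2,u2)
    s=np.linalg.lstsq(np.c_[d1,-d2],o2-o1,rcond=None)[0]
    p,q=o1+d1*s[0],o2+d2*s[1]; return (p+q)/2,np.linalg.norm(p-q)
def proj(c,p):
    q=c['R']@np.array(p)+c['t']; q=c['K']@q; return q[:2]/q[2]
E
python3 - <<'E'
from h import *
import pickle
d={}
for n in('top','side'):
    c=cam(n); d[n]=c; print(n,-c['R'].T@c['t'],c['vfov'],c['cx'],c['cy'])
pickle.dump(d,open('c0.pkl','wb'))
im=np.hstack([cv2.resize(d[n]['img'],(512,384)) for n in d])
save(d['top'],'t0.png',None,1.5); save(d['side'],'s0.png',None,1.5)
s=sensors.observe(); print(s)
E
```

```text
pics
top [0.29176058 0.06260919 1.38550409] 55.871458012116086 248.94614121444698 191.7128252721873
side [ 0.11525677 -0.97126587  1.11661225] 47.401934830116836 251.31847700986071 193.53979681532658
{'clock': 0.1, 'joint_pos': array([ 1.07070664e+00,  3.81120721e-01,  1.29817450e+00,  2.37696228e-05,
        1.46358441e+00, -2.15319416e-01]), 'qvel': array([ 7.63400546e-05, -1.69174439e-03, -4.44515151e-03, -7.87399457e-04,
       -1.14943528e-03,  2.67179032e-04]), 'effort': array([ 2.36683882e-03, -4.49219728e+01, -2.31656635e+01, -2.67667674e-04,
        3.63737359e-03, -2.93950984e-05]), 'tcp_pos': array([0.15439318, 0.52761202, 0.23078129]), 'eef_rot': array([-2.36368226e-04,  1.41905753e-01,  9.89879964e-01, -5.98617831e-04]), 'wrist_force': array([ 0.75671721,  0.50595879, -1.12400815]), 'ft_torque': array([ 0.00742946, -0.0115749 , -0.02605214]), 'finger_force': 0.0, 'gripper_width': 0.08536296589925361}
```

View pics/t0.png

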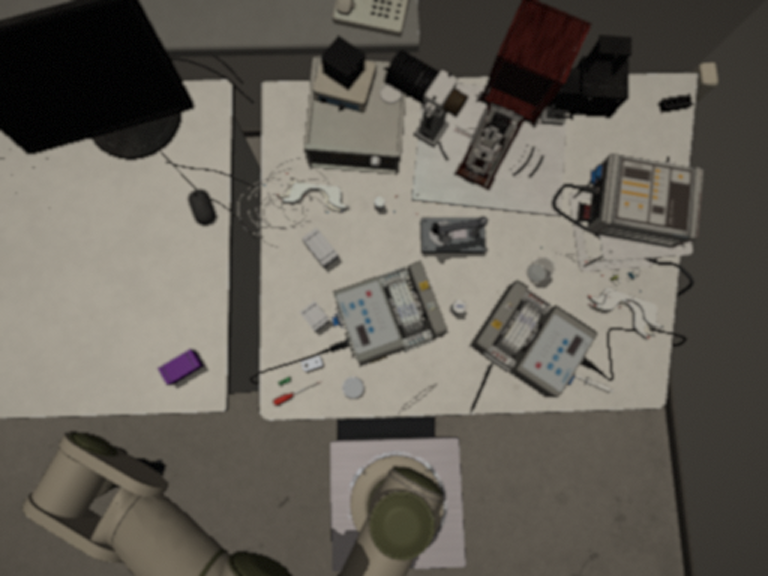

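View pics/s0.png

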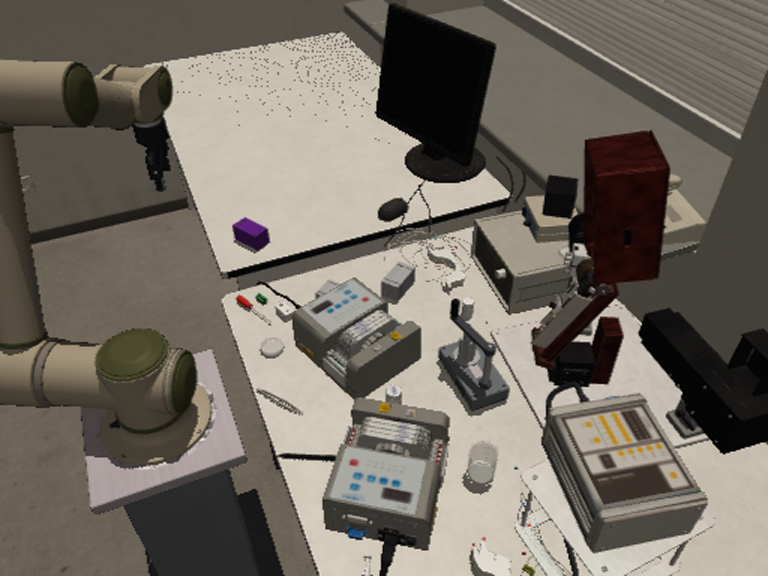

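The top view shows the drive at (453,236) and the beaker at (540,270), with two grey sleeve candidates at (320,250) and (316,316). The purple look-alike is at (180,366), all in 1.5x pixels. The sleeve at (320,250) looks longer, so I'll check it in a crop.

Run:
```python
from h import *
import pickle
d=pickle.load(open('c0.pkl','rb'))
def cr(n,x,y,w,h,W,H): return cv2.resize(d[n]['img'][y:y+h,x:x+w,::-1],(W,H),interpolation=cv2.INTER_CUBIC)
a=np.hstack([cr('top',190,140,50,37,400,296),cr('top',276,138,50,37,400,296)])   # x8
b=np.hstack([cr('side',205,165,80,60,400,300),cr('side',285,190,60,45*100//100,400,300)]) # x5, x6.67
cv2.imwrite('pics/c1.png',np.vstack([a,b]))
```

```text
(no output)
```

View pics/c1.png

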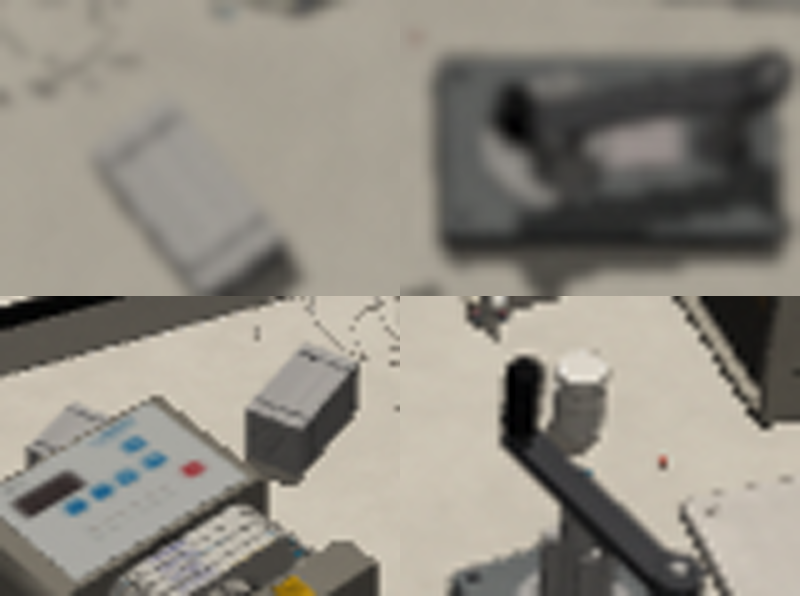

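The crop shows that the candidate at top (320,250) has a length-to-width ratio of about 1.9, which fits the 90 mm sleeve; the other is shorter. The side view shows the knob, the hinge and the shaft. Next I'll triangulate.

Run:
```python
from h import *
import pickle
d=pickle.load(open('c0.pkl','rb')); T,S=d['top'],d['side']
np.set_printoptions(precision=4,suppress=True)
t=lambda x,y:(190+x/8-.5+.0625,140+y/8-.44)
t2=lambda x,y:(276+(x-400)/8-.44,138+y/8-.44)
s=lambda x,y:(205+x/5-.4,165+(y-296)/5-.4)
s2=lambda x,y:(285+(x-400)/6.667-.42,190+(y-296)/6.667-.42)
print('knob top',tri(T,t2(513,100),S,s2(523,365)))
print('hinge',tri(T,t2(770,75),S,s2(678,570)))
for a,b in [((170,105),(310,345)),((92,155),(247,408)),((190,290),(312,422)),((275,235),(358,365))]:
    print('slv T',atz(T,t(*a),.048),'S',atz(S,s(*b),.048))
for a in [(440,65),(440,245),(785,240),(785,65)]: print('box',atz(T,t2(*a),.041))
```

```text
knob top (array([ 0.6412, -0.101 ,  0.1867]), np.float64(0.0007734885771656527))
hinge (array([ 0.6591, -0.2197,  0.1546]), np.float64(0.0011557039152683246))
slv T [0.679 0.182 0.048] S [0.66   0.2137 0.048 ]
slv T [0.6554 0.2193 0.048 ] S [0.5867 0.1653 0.048 ]
slv T [0.5884 0.1737 0.048 ] S [0.6244 0.1314 0.048 ]
slv T [0.6139 0.1331 0.048 ] S [0.6835 0.1771 0.048 ]
box [ 0.7016 -0.0864  0.041 ]
box [ 0.6126 -0.0824  0.041 ]
box [ 0.6105 -0.2474  0.041 ]
box [ 0.6972 -0.2531  0.041 ]
```

servo_tool --motion '[{"translation": [-0.46,-0.33,-0.03],"turn": [0,0,0]},{"translation": [-0.92,-0.667,-0.06],"turn": [0,0,0]}]' --jaw 0.2

```text
clock: 0.35
tcp_pos: [0.2244, 0.4369, 0.2369]
eef_rot: [-0.0, 0.141, 0.99, -0.0]
wrist_force: [0.2, 0.6, 0.1]
gripper_width: 0.0522
finger_force: 0.0
```

servo_tool --motion '[{"translation": [-0.46,-0.33,-0.03],"turn": [0,0,0]},{"translation": [-0.92,-0.667,-0.06],"turn": [0,0,0]}]'

```text
clock: 0.6
tcp_pos: [0.2943, 0.3466, 0.2432]
eef_rot: [-0.0, 0.142, 0.99, -0.0]
wrist_force: [1.1, 1.2, 0.2]
gripper_width: 0.0512
finger_force: 0.0
```

servo_tool --motion '[{"translation": [-0.46,-0.33,-0.03],"turn": [0,0,0]},{"translation": [-0.92,-0.667,-0.06],"turn": [0,0,0]}]'

```text
clock: 0.85
tcp_pos: [0.3639, 0.2566, 0.2493]
eef_rot: [-0.0, 0.142, 0.99, -0.0]
wrist_force: [0.7, 1.2, 1.0]
gripper_width: 0.0512
finger_force: 0.0
```

servo_tool --motion '[{"translation": [-0.46,-0.33,-0.03],"turn": [0,0,0]},{"translation": [-0.92,-0.667,-0.06],"turn": [0,0,0]}]'

```text
clock: 1.1
tcp_pos: [0.4335, 0.1667, 0.2553]
eef_rot: [-0.0, 0.142, 0.99, 0.0]
wrist_force: [0.3, 0.4, 0.7]
gripper_width: 0.0512
finger_force: 0.0
```

servo_tool --motion '[{"translation": [-0.46,-0.33,-0.03],"turn": [0,0,0]},{"translation": [-0.92,-0.667,-0.06],"turn": [0,0,0]}]'

```text
clock: 1.35
tcp_pos: [0.5031, 0.0768, 0.2612]
eef_rot: [-0.0, 0.142, 0.99, 0.0]
wrist_force: [0.1, 0.5, 0.6]
gripper_width: 0.0511
finger_force: 0.0
```

servo_tool --motion '[{"translation": [0,0,0],"turn": [0,0,0.2]},{"translation": [0,0,0],"turn": [0,0,0.4]},{"translation": [0,0,0],"turn": [0,0,0.6]},{"translation": [0,0,0],"turn": [0,0,0.8]}]'

```text
clock: 1.85
tcp_pos: [0.5022, 0.0785, 0.261]
eef_rot: [-0.0, 0.443, 0.896, -0.0]
wrist_force: [0.1, -0.5, -0.6]
gripper_width: 0.0512
finger_force: 0.0
```

servo_tool --motion '[{"translation": [0,0,0],"turn": [0,0,0.2]},{"translation": [0,0,0],"turn": [0,0,0.4]},{"translation": [0,0,0],"turn": [0,0,0.6]},{"translation": [0,0,0],"turn": [0,0,0.6]}]'

```text
clock: 2.35
tcp_pos: [0.5022, 0.0785, 0.261]
eef_rot: [-0.0, 0.638, 0.77, -0.0]
wrist_force: [-0.2, 0.1, -0.4]
gripper_width: 0.051
finger_force: 0.0
```

servo_tool --motion '[{"translation": [-0.5,0.25,0],"turn": [0,0,0]},{"translation": [-1,0.51,0],"turn": [0,0,0]}]'

```text
clock: 2.6
tcp_pos: [0.5716, -0.0111, 0.2615]
eef_rot: [0.0, 0.636, 0.771, 0.0]
wrist_force: [0.4, -0.4, -0.1]
gripper_width: 0.0509
finger_force: 0.0
```

servo_tool --motion '[{"translation": [-0.5,0.25,0],"turn": [0,0,0]},{"translation": [-1,0.51,0],"turn": [0,0,0]},{"translation": [-1,0.51,0],"turn": [0,0,0]}]'

```text
clock: 2.98
tcp_pos: [0.6407, -0.1023, 0.2592]
eef_rot: [-0.001, 0.638, 0.77, -0.001]
wrist_force: [0.6, 1.2, -0.5]
gripper_width: 0.051
finger_force: 0.0
```

servo_tool --motion '[{"translation": [0,0,0.25],"turn": [0,0,0]},{"translation": [0,0,0.5],"turn": [0,0,0]},{"translation": [0,0,0.5],"turn": [0,0,0]}]'

```text
clock: 3.35
tcp_pos: [0.6386, -0.0981, 0.2099]
eef_rot: [-0.002, 0.637, 0.771, -0.001]
wrist_force: [1.1, -0.2, 0.0]
gripper_width: 0.0514
finger_force: 0.0
```

Run:
```python
from h import *
a=cam('side');b=cam('top')
p=proj(a,[.641,-.101,.17]);q=proj(b,[.641,-.101,.17]);print(p,q)
A=cv2.resize(a['img'][int(p[1])-50:int(p[1])+50,int(p[0])-35:int(p[0])+35,::-1],(400,571),interpolation=2)
B=cv2.resize(b['img'][int(q[1])-50:int(q[1])+50,int(q[0])-35:int(q[0])+35,::-1],(400,571),interpolation=2)
cv2.imwrite('pics/k1.png',np.hstack([A,B]))
```

```text
[302.52239165 203.88371367] [289.12221268 151.36962947]
```

View pics/k1.png

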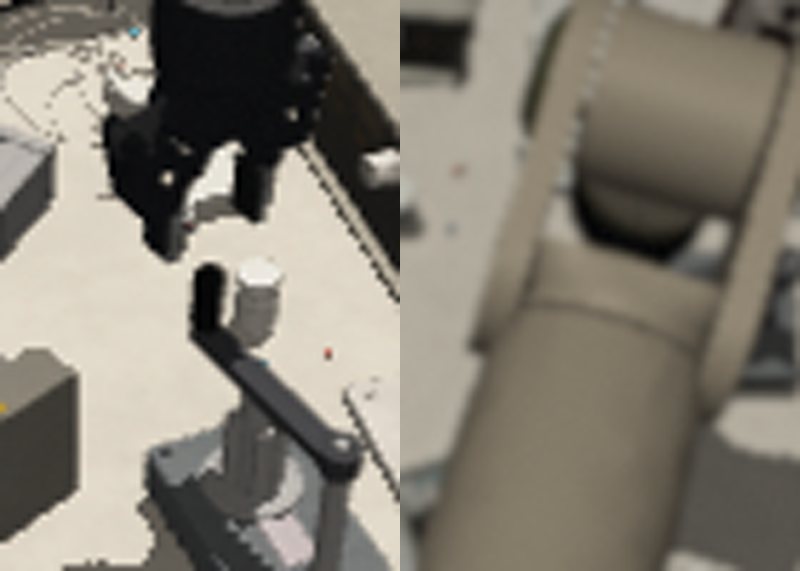

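The side view shows the open fingers straddling the knob, with the fingertip midpoint at (216,230) and the knob top at (208,268) in crop pixels. I'll descend and grip gently.

servo_tool --motion '[{"translation": [-0.03,0.02,0.25],"turn": [0,0,0]},{"translation": [-0.03,0.02,0.49],"turn": [0,0,0]},{"translation": [-0.03,0.02,0.49],"turn": [0,0,0]}]'

```text
clock: 3.82
tcp_pos: [0.6418, -0.1014, 0.1621]
eef_rot: [-0.001, 0.638, 0.77, -0.0]
wrist_force: [0.5, -0.7, 0.9]
gripper_width: 0.0514
finger_force: 0.0
```

servo_tool --motion '[{"translation": [0,0,0],"turn": [0,0,0]},{"translation": [0,0,0],"turn": [0,0,0]},{"translation": [0,0,0],"turn": [0,0,0]},{"translation": [0,0,0],"turn": [0,0,0]}]' --jaw -1 --grip_force 20

```text
clock: 4.32
tcp_pos: [0.6426, -0.1018, 0.164]
eef_rot: [0.001, 0.638, 0.77, 0.0]
wrist_force: [-0.9, 0.5, 6.9]
gripper_width: 0.0171
finger_force: 21.6
```

servo_tool --motion '[{"translation": [0,-0.154,-0.02],"turn": [0,0,-0.167]},{"translation": [-0.028,-0.307,-0.02],"turn": [0,0,-0.333]},{"translation": [-0.072,-0.454,-0.02],"turn": [0,0,-0.5]}]'

```text
clock: 4.7
tcp_pos: [0.5984, -0.1171, 0.1642]
eef_rot: [-0.0, 0.474, 0.881, 0.0]
wrist_force: [1.0, -2.3, -3.4]
gripper_width: 0.0171
finger_force: 20.7
```

servo_tool --motion '[{"translation": [0,-0.154,0],"turn": [0,0,-0.167]},{"translation": [-0.028,-0.307,0],"turn": [0,0,-0.333]},{"translation": [-0.072,-0.454,0],"turn": [0,0,-0.5]}]'

```text
clock: 5.08
tcp_pos: [0.564, -0.1478, 0.1642]
eef_rot: [-0.001, 0.293, 0.956, 0.0]
wrist_force: [0.6, 1.1, -3.6]
gripper_width: 0.0174
finger_force: 20.7
```

servo_tool --motion '[{"translation": [0,-0.154,0],"turn": [0,0,-0.167]},{"translation": [-0.028,-0.307,0],"turn": [0,0,-0.333]},{"translation": [-0.072,-0.454,0],"turn": [0,0,-0.5]}]'

```text
clock: 5.45
tcp_pos: [0.5438, -0.1894, 0.1641]
eef_rot: [-0.002, 0.101, 0.995, 0.001]
wrist_force: [-4.1, 1.0, -0.9]
gripper_width: 0.0172
finger_force: 20.9
```

servo_tool --motion '[{"translation": [0,-0.154,0],"turn": [0,0,-0.167]},{"translation": [0,-0.154,0],"turn": [0,0,-0.167]}]'

```text
clock: 5.7
tcp_pos: [0.5407, -0.2053, 0.1641]
eef_rot: [-0.001, 0.038, 0.999, 0.0]
wrist_force: [-6.0, 0.3, -1.5]
gripper_width: 0.0169
finger_force: 21.0
```

servo_tool --motion '[{"translation": [0,0,0],"turn": [0,0,0]},{"translation": [0,0,0],"turn": [0,0,0]},{"translation": [0,0,0],"turn": [0,0,0]}]' --jaw 0.2

```text
clock: 6.08
tcp_pos: [0.5422, -0.2046, 0.1645]
eef_rot: [0.0, 0.038, 0.999, -0.0]
wrist_force: [-0.3, 0.6, -0.5]
gripper_width: 0.051
finger_force: 0.0
```

servo_tool --motion '[{"translation": [0,0,-0.4],"turn": [0,0,0]},{"translation": [0,0,-0.9],"turn": [0,0,0]},{"translation": [0,0,-1],"turn": [0,0,0]}]' --jaw 1

```text
clock: 6.45
tcp_pos: [0.5429, -0.205, 0.2679]
eef_rot: [0.003, 0.037, 0.999, -0.002]
wrist_force: [-0.0, 0.4, -0.2]
gripper_width: 0.0855
finger_force: 0.0
```

servo_tool --motion '[{"translation": [-0.1,0.5,0],"turn": [0,0,0]},{"translation": [-0.2,1,0],"turn": [0,0,0]}]'

```text
clock: 6.7
tcp_pos: [0.5695, -0.1054, 0.2636]
eef_rot: [-0.0, 0.038, 0.999, 0.0]
wrist_force: [0.4, 0.7, -0.2]
gripper_width: 0.0854
finger_force: 0.0
```

servo_tool --motion '[{"translation": [-0.1,0.5,0],"turn": [0,0,0]},{"translation": [-0.2,1,0],"turn": [0,0,0]}]'

```text
clock: 6.95
tcp_pos: [0.597, -0.0065, 0.2635]
eef_rot: [-0.001, 0.038, 0.999, 0.0]
wrist_force: [-0.2, -0.3, 0.2]
gripper_width: 0.0854
finger_force: 0.0
```

Run:
```python
from h import *
import pickle
np.set_printoptions(precision=4,suppress=True)
s=sensors.observe(); print(s['joint_pos'],s['tcp_pos'])
from scipy.optimize import least_squares
P=np.array([(.6426,-.1018),(.5984,-.1171),(.564,-.1478),(.5438,-.1894),(.5422,-.2046)])
r=least_squares(lambda h:np.r_[np.hypot(*(P-h).T)-.118],[.66,-.218]);print('hinge',r.x,r.fun)
T,S=cam('top'),cam('side'); pickle.dump((T,S),open('c1.pkl','wb'))
S0=pickle.load(open('c0.pkl','rb'))['side'];T0=pickle.load(open('c0.pkl','rb'))['top']
m=1/1.5
# device far-right corner: top (420,264)&(445,325); side: (420,345)
print('dev',tri(T0,(432*m,268*m),S0,(362*m,276*m)), tri(T0,(335*m,297*m),S0,(293*m,315*m)))
for z in(0,.066):print('beaker',z,atz(T0,(540*m,270*m),z))
print('plain',atz(T0,(316*m,316*m),.048))
print('table left edge',atz(T0,(262*m,250*m),0),'front',atz(T0,(300*m,417*m),0))
def cr(c,x,y,w,h,W,H): return cv2.resize(c['img'][y:y+h,x:x+w,::-1],(W,H),interpolation=cv2.INTER_CUBIC)
cv2.imwrite('pics/d1.png',np.hstack([cr(T,170,130,100,100,400,400),cr(S,285,180,80,80,400,400)]))
```

```text
[-0.209   0.4469  1.0966  0.      1.5992 -1.7046] [ 0.597  -0.0065  0.2635]
hinge [ 0.6587 -0.2185] [-0.0002 -0.      0.0002  0.0005 -0.0007]
dev (array([ 0.4839, -0.07  ,  0.2971]), np.float64(0.06720731790458216)) (array([0.4259, 0.1414, 0.049 ]), np.float64(0.15145345510398583))
beaker 0 [ 0.5663 -0.3962  0.    ]
beaker 0.066 [ 0.5532 -0.3744  0.066 ]
plain [0.4564 0.1853 0.048 ]
table left edge [0.64   0.3285 0.    ] front [0.2112 0.2324 0.    ]
```

View pics/d1.png

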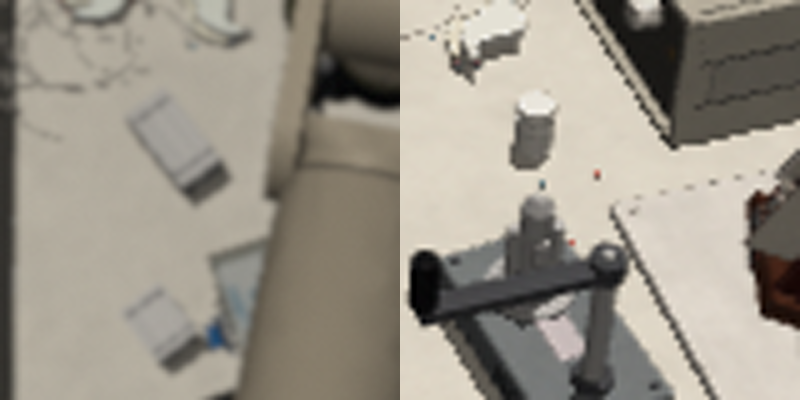

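The crop shows the keeper arm swung aside, with the shaft nose at (538,205) in crop pixels. The sleeve and the plain sleeve are undisturbed. Next I'll go above the sleeve, align the jaws and test the tilt.

servo_tool --motion '[{"translation": [-0.1,0.5,-0.2],"turn": [0,0,0]},{"translation": [-0.21,0.99,-0.4],"turn": [0,0,0]}]'

```text
clock: 7.3
tcp_pos: [0.6254, 0.0896, 0.3041]
eef_rot: [-0.001, 0.038, 0.999, -0.0]
wrist_force: [0.9, -0.1, 0.7]
gripper_width: 0.0853
finger_force: 0.0
```

servo_tool --motion '[{"translation": [-0.1,0.5,0],"turn": [0,0,-0.22]},{"translation": [-0.21,0.99,0],"turn": [0,0,-0.43]},{"translation": [-0.21,0.99,0],"turn": [0,0,-0.65]},{"translation": [-0.21,0.99,0],"turn": [0,0,-0.87]}]'

```text
clock: 7.8
tcp_pos: [0.6537, 0.1863, 0.303]
eef_rot: [-0.001, -0.302, 0.953, 0.0]
wrist_force: [0.6, -0.1, 0.1]
gripper_width: 0.0854
finger_force: 0.0
```

Run:
```python
from h import *
s=sensors.observe(); print(list(s['joint_pos']),s['tcp_pos'],s['eef_rot'])
```

```text
[np.float64(0.10403453370975287), np.float64(0.6028755731805769), np.float64(0.7151017010861483), np.float64(-0.00021058649401270704), np.float64(1.8253299931760714), np.float64(-2.081433487648513)] [0.65369728 0.18633949 0.30303563] [-8.60229631e-04 -3.02495095e-01  9.53150551e-01  7.32690606e-05]
```

servo_tool --motion '[{"translation": [0,0,0],"turn": [0,-0.2,0]},{"translation": [0,0,0],"turn": [0,-0.4,0]},{"translation": [0,0,0],"turn": [0,-0.6,0]},{"translation": [0,0,0],"turn": [0,-0.8,0]}]'

```text
clock: 8.3
tcp_pos: [0.6534, 0.1853, 0.3042]
eef_rot: [0.297, -0.284, 0.907, 0.093]
wrist_force: [0.7, 0.3, 0.3]
gripper_width: 0.0854
finger_force: 0.0
```

Run:
```python
from h import *
s=sensors.observe(); print(list(s['joint_pos']),s['tcp_pos'],s['eef_rot'])
```

```text
[np.float64(-0.035902828054568243), np.float64(0.3425185876915027), np.float64(1.289253338078536), np.float64(0.42786695856977464), np.float64(1.0212718777454641), np.float64(-2.3476169248775376)] [0.65339645 0.18527996 0.30419744] [ 0.29713123 -0.28381086  0.90696899  0.09258334]
```

```bash
cat > kin.py <<'E'
from h import *
from scipy.optimize import least_squares
D=[([1.0707,.38112,1.298,0,1.4636,-.21532],[.1544,.5276,.2308],[0,.1419,.98988,-.0006]),
([-.209,.4469,1.0966,0,1.5992,-1.7046],[.597,-.0065,.2635],[-.001,.038,.999,0]),
([.10403,.60288,.7151,-.0002,1.82533,-2.08143],[.6537,.18634,.30304],[-.0009,-.3025,.9531,0]),
([-.0359,.34252,1.28925,.42787,1.02127,-2.34762],[.6534,.18528,.3042],[.29713,-.28381,.90697,.09258])]
E=lambda a,t:R.from_euler(a,t)
def fk(q,p,full=0):
    L1,L2,L3,h,s,e=p
    R1=E('z',q[0]);Ra=R1*E('y',q[1]);Rb=Ra*E('y',q[2]);Rc=Rb*E('z',q[3])*E('y',q[4]);Rd=Rc*E('z',q[5])
    el=R1.apply([0,s,h])+Ra.apply([0,0,L1]); w=el+Rb.apply([e,0,L2]); t=w+Rc.apply([0,0,L3])
    return (t,Rd,w,el)
f=least_squares(lambda p:np.concatenate([fk(q,p)[0]-x for q,x,_ in D]),[.5,.4,.3,.2,.1,0.])
P=f.x
OFF=fk(D[2][0],P)[1].inv()*R.from_quat(np.roll(D[2][2],-1))
lo=np.array([-3.11,-.89,.22,-1.42,.17,-2.88]);hi=np.array([3.11,2.33,2.48,4.56,2.85,2.88])
def ik(pos,Rt,q0):
    def c(q):
        t,Rd,*_=fk(q,P); return np.r_[(t-pos)*5,((Rd*OFF).inv()*Rt).as_rotvec()]
    s=least_squares(c,np.clip(q0,lo+.01,hi-.01),bounds=(lo,hi)); return s.x,np.abs(s.fun).max()
E
python3 - <<'E'
from kin import *
np.set_printoptions(precision=3,suppress=True)
print(P,f.fun.reshape(-1,3).round(4).tolist(),OFF.as_matrix())
q,x,r=D[3];print(((fk(q,P)[1]*OFF).inv()*R.from_quat(np.roll(r,-1))).magnitude())
# tool frames: closing az A, tilt t (deg, + = tip outward)
def tool(A,t): return R.from_euler('z',A+90,degrees=True)*R.from_euler('x',180,degrees=True)*R.from_euler('y',-t,degrees=True)
print((tool(125,0).inv()*R.from_quat(np.roll(D[2][2],-1))).magnitude())
q0=D[2][0]
for pos,A,t in [([.6545,.1876,.01],125,0),([.66,.18,.02],125,-15),([.66,.18,.02],125,-25)]:
    q,e=ik(np.array(pos),tool(A,t),q0);print(pos,A,t,q,round(e,4))
for pos in([.65,.2,.065],[.68,.24,.065],[.62,.25,.065]):
  for A in(105,125,145,165):
   for t in(60,70,80,90):
    q,e=ik(np.array(pos),tool(A,t),D[3][0]); w=fk(q,P)[2];print(pos,A,t,q,round(e,4),w) if e<.01 else 0
E
```

```text
[0.537 0.351 0.258 0.131 0.117 0.103] [[0.0, 0.0, 0.0], [-0.0001, 0.0, 0.0], [0.0, -0.0, -0.0], [0.0, 0.0, -0.0]] [[ 0. -1.  0.]
 [ 1.  0.  0.]
 [-0.  0.  1.]]
0.0001716483850404648
0.004198958554285183
[0.6545, 0.1876, 0.01] 125 0 [ 0.106  0.81   1.166  0.     1.166 -2.076] 0.0
[0.66, 0.18, 0.02] 125 -15 [ 0.138  0.914  0.916 -0.118  1.546 -2.026] 0.0
[0.66, 0.18, 0.02] 125 -25 [ 0.163  1.003  0.753 -0.188  1.78  -2.021] 0.0
```

```bash
cat >> kin.py <<'E'
def tool(A,t): return R.from_euler('z',A+90,degrees=True)*R.from_euler('x',180,degrees=True)*R.from_euler('y',-t,degrees=True)
S=[[.1,.6,.9,0,1.5,-2],[0,.3,1.3,.4,1.,-2.3],[0,.3,1.8,3.1,1,0],[.5,.6,1.5,1.5,1.,-2],[0,.6,1.5,-1.3,1.,0],[-.5,.0,2.2,1.5,1.,1.],[0,1.,.4,0,2.6,0]]
def best(pos,Rt):
    r=[ik(np.array(pos),Rt,s) for s in S]; return min(r,key=lambda a:a[1])
E
timeout 500 python3 - <<'E'
from kin import *
np.set_printoptions(precision=2,suppress=True)
for t in(70,55):
 for p in([.62,.25,.07],[.7,.22,.07],[.68,.05,.07]):
  for A in range(0,360,30):
    q,e=best(p,tool(A,t))
    if e<.003:
        t_,_,w,el=fk(q,P); print(t,p,A,'pointing az',A-90,q,'wrist',w,'elb',el)
E
```

```text
70 [0.62, 0.25, 0.07] 0 pointing az -90 [ 0.52  1.12  0.78 -1.05  1.91  0.51] wrist [0.62 0.49 0.16] elb [0.36 0.34 0.37]
70 [0.62, 0.25, 0.07] 30 pointing az -60 [ 0.57  0.95  1.22 -1.26  1.41  0.59] wrist [0.5  0.46 0.16] elb [0.3  0.34 0.44]
70 [0.62, 0.25, 0.07] 60 pointing az -30 [0.52 0.83 1.62 4.54 0.97 0.84] wrist [0.41 0.37 0.16] elb [0.28 0.3  0.49]
70 [0.62, 0.25, 0.07] 90 pointing az 0 [0.32 0.77 1.91 3.58 0.79 1.37] wrist [0.38 0.25 0.16] elb [0.32 0.23 0.52]
70 [0.62, 0.25, 0.07] 120 pointing az 30 [0.03 0.76 1.97 2.52 0.87 1.82] wrist [0.41 0.13 0.16] elb [0.37 0.13 0.52]
70 [0.62, 0.25, 0.07] 150 pointing az 60 [-0.16  0.79  1.77  1.68  1.08  2.19] wrist [0.5  0.04 0.16] elb [0.4  0.06 0.51]
70 [0.62, 0.25, 0.07] 180 pointing az 90 [-0.18  0.89  1.41  1.19  1.47  2.4 ] wrist [0.62 0.01 0.16] elb [0.43 0.04 0.47]
70 [0.62, 0.25, 0.07] 210 pointing az 120 [-0.1   1.04  0.99  0.95  1.93  2.46] wrist [0.74 0.04 0.16] elb [0.47 0.07 0.4 ]
70 [0.62, 0.25, 0.07] 240 pointing az 150 [0.01 1.21 0.53 0.79 2.4  2.42] wrist [0.83 0.13 0.16] elb [0.5  0.12 0.32]
70 [0.62, 0.25, 0.
[... 5168 characters left out ...]
.12  1.13  2.59] wrist [ 0.57 -0.13  0.22] elb [ 0.39 -0.05  0.52]
55 [0.68, 0.05, 0.07] 180 pointing az 90 [-0.4   0.9   1.13  0.85  1.6   2.54] wrist [ 0.68 -0.16  0.22] elb [ 0.43 -0.06  0.47]
55 [0.68, 0.05, 0.07] 210 pointing az 120 [-0.32  1.06  0.73  0.67  2.06  2.4 ] wrist [ 0.79 -0.13  0.22] elb [ 0.48 -0.03  0.39]
55 [0.68, 0.05, 0.07] 240 pointing az 150 [-0.2   1.22  0.34  0.43  2.47  2.11] wrist [ 0.86 -0.06  0.22] elb [0.52 0.01 0.32]
55 [0.68, 0.05, 0.07] 300 pointing az 210 [ 0.04  1.26  0.24 -0.63  2.44  0.77] wrist [0.86 0.16 0.22] elb [0.51 0.14 0.29]
55 [0.68, 0.05, 0.07] 330 pointing az 240 [ 0.14  1.1   0.62 -0.79  2.    0.55] wrist [0.79 0.23 0.22] elb [0.46 0.19 0.37]
```

servo_tool --motion '[{"translation": [0,0,0],"turn": [0,0.2,0]},{"translation": [0,0,0],"turn": [0,0.4,0]},{"translation": [0,0,0],"turn": [0,0.6,0]},{"translation": [0,0,0],"turn": [0,0.8,0]}]'

```text
clock: 8.8
tcp_pos: [0.6535, 0.1854, 0.3043]
eef_rot: [-0.002, -0.299, 0.954, -0.001]
wrist_force: [0.2, -0.9, -0.2]
gripper_width: 0.0854
finger_force: 0.0
```

servo_tool --motion '[{"translation": [0,0,0],"turn": [0,0,0.2]},{"translation": [0,0,0],"turn": [0,0,0.4]},{"translation": [0,0,0],"turn": [0,0,0.6]},{"translation": [0,0,0],"turn": [0,0,0.8]},{"translation": [0,0,0],"turn": [0,0,1]}]'

```text
clock: 9.43
tcp_pos: [0.6537, 0.1855, 0.3034]
eef_rot: [-0.001, 0.091, 0.996, -0.0]
wrist_force: [0.9, 0.4, 0.3]
gripper_width: 0.085
finger_force: 0.0
```

servo_tool --motion '[{"translation": [0,0,0],"turn": [0,0,0.2]},{"translation": [0,0,0],"turn": [0,0,0.4]},{"translation": [0,0,0],"turn": [0,0,0.6]},{"translation": [0,0,0],"turn": [0,0,0.8]},{"translation": [0,0,0],"turn": [0,0,1]}]'

```text
clock: 10.05
tcp_pos: [0.6537, 0.1855, 0.3034]
eef_rot: [-0.001, 0.465, 0.885, -0.0]
wrist_force: [0.4, 0.8, -0.2]
gripper_width: 0.0855
finger_force: 0.0
```

servo_tool --motion '[{"translation": [0,0,0],"turn": [0,0,0.2]},{"translation": [0,0,0],"turn": [0,0,0.4]},{"translation": [0,0,0],"turn": [0,0,0.6]},{"translation": [0,0,0],"turn": [0,0,0.8]},{"translation": [0,0,0],"turn": [0,0,1]}]'

```text
clock: 10.68
tcp_pos: [0.6537, 0.1856, 0.3034]
eef_rot: [-0.0, 0.769, 0.64, -0.001]
wrist_force: [0.8, -0.8, -0.0]
gripper_width: 0.0859
finger_force: 0.0
```

servo_tool --motion '[{"translation": [0,0,0],"turn": [0,0,0.2]},{"translation": [0,0,0],"turn": [0,0,0.4]},{"translation": [0,0,0],"turn": [0,0,0.6]},{"translation": [0,0,0],"turn": [0,0,0.8]},{"translation": [0,0,0],"turn": [0,0,1]}]'

```text
clock: 11.3
tcp_pos: [0.6537, 0.1855, 0.3034]
eef_rot: [-0.0, 0.955, 0.297, -0.001]
wrist_force: [1.4, -0.7, -0.0]
gripper_width: 0.0855
finger_force: 0.0
```

```bash
cat >> kin.py <<'E'
def goto(pos,Rt):
    "shift/turn units from the present pose to a target"
    s=sensors.observe(); R0=R.from_quat(np.roll(s['eef_rot'],-1))
    return R0.inv().apply(np.array(pos)-s['tcp_pos'])/.1,(R0.inv()*Rt).as_rotvec()/np.radians(45)
E
python3 - <<'E'
from kin import *
np.set_printoptions(precision=3,suppress=True)
s=sensors.observe(); q=s['joint_pos'];print(q,s['tcp_pos'],s['eef_rot'])
print(goto([.6265,.1675,.10],tool(-55,-25)))
for p,A,t in[([.6265,.1675,.10],-55,-25),([.6265,.1675,.011],-55,-25),([.62,.17,.2],-55,-25),([.63,.19,.2],-40,0),([.63,.2,.2],-20,35),([.63,.2,.2],0,65),([.63,.2,.07],0,65),([.63,.2,.07],20,65)]:
    q,e=ik(np.array(p),tool(A,t),q);print(p,A,t,q,round(e,4),fk(q,P)[2])
E
```

```text
[ 0.103  0.602  0.716 -0.     1.825  1.071] [0.654 0.186 0.303] [-0.     0.955  0.297 -0.001]
(array([-0.324, -0.004,  2.035]), array([ 0.002,  0.557, -0.011]))
[0.6265, 0.1675, 0.1] -55 -25 [-0.023  0.539  1.529  0.375  0.751  0.702] 0.0 [0.537 0.105 0.333]
[0.6265, 0.1675, 0.011] -55 -25 [-0.023  0.673  1.603  0.49   0.561  0.559] 0.0 [0.537 0.105 0.244]
[0.62, 0.17, 0.2] -55 -25 [-0.019  0.413  1.414  0.305  0.976  0.813] 0.0 [0.531 0.108 0.433]
[0.63, 0.19, 0.2] -40 0 [ 0.113  0.595  1.016 -0.     1.53   0.812] 0.0 [0.63  0.19  0.458]
[0.63, 0.2, 0.2] -20 35 [ 0.307  0.826  0.688 -0.518  1.977  0.533] 0.0 [0.681 0.339 0.411]
[0.63, 0.2, 0.2] 0 65 [ 0.448  0.907  0.807 -1.045  1.905  0.335] 0.0 [0.63  0.433 0.309]
[0.63, 0.2, 0.07] 0 65 [ 0.448  1.045  0.889 -0.991  1.789  0.53 ] 0.0 [0.63  0.433 0.179]
[0.63, 0.2, 0.07] 20 65 [ 0.481  0.94   1.17  -1.13   1.456  0.542] 0.0 [0.55  0.419 0.179]
```

servo_tool --motion '[{"translation": [-0.1,0,0.35],"turn": [0,0.19,0]},{"translation": [-0.21,0,0.7],"turn": [0,0.38,0]},{"translation": [-0.32,0,1],"turn": [0,0.56,0]},{"translation": [-0.32,0,1],"turn": [0,0.56,0]}]'

```text
clock: 11.8
tcp_pos: [0.6218, 0.1663, 0.1982]
eef_rot: [-0.067, 0.933, 0.291, 0.202]
wrist_force: [0.5, 0.8, 0.3]
gripper_width: 0.0852
finger_force: 0.0
```

servo_tool --motion '[{"translation": [-0.21,0,0.45],"turn": [0,0,0]},{"translation": [-0.42,0,0.9],"turn": [0,0,0]},{"translation": [-0.42,0,0.9],"turn": [0,0,0]}]'

```text
clock: 12.18
tcp_pos: [0.6273, 0.1679, 0.1026]
eef_rot: [-0.066, 0.932, 0.292, 0.206]
wrist_force: [-0.1, -0.8, 0.1]
gripper_width: 0.0855
finger_force: 0.0
```

Run:
```python
from kin import *
np.set_printoptions(precision=3,suppress=True)
print(goto([.6265,.1675,.011],tool(-55,-25)))
a=cam('side');b=cam('top')
p=proj(a,[.62,.163,.03]);q=proj(b,[.62,.163,.03])
f=lambda c,p:cv2.resize(c['img'][int(p[1])-40:int(p[1])+40,int(p[0])-40:int(p[0])+40,::-1],(400,400),interpolation=2)
cv2.imwrite('pics/g1.png',np.hstack([f(a,p),f(b,q)]))
```

```text
(array([-0.395,  0.002,  0.827]), array([-0.002,  0.001, -0.004]))
```

View pics/g1.png

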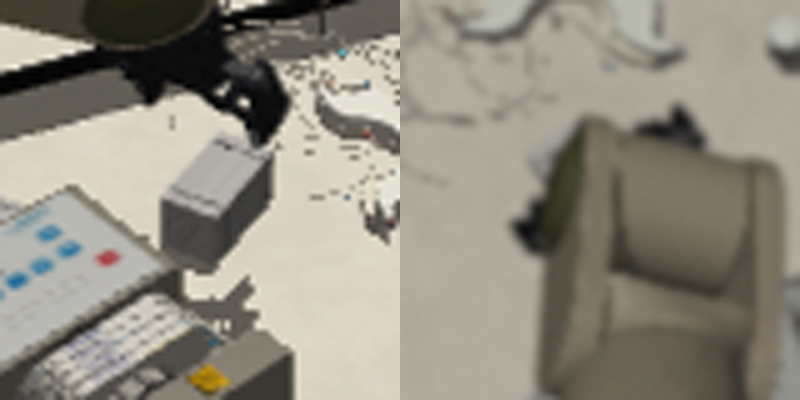

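The gripper is tilted above the sleeve, with its fingers spread across the sleeve's width. In the left crop the right finger is at (262,140) and the sleeve at (215,200). I'll descend and close.

servo_tool --motion '[{"translation": [-0.13,0,0.28],"turn": [0,0,0]},{"translation": [-0.26,0,0.55],"turn": [0,0,0]},{"translation": [-0.39,0,0.81],"turn": [0,0,0]},{"translation": [-0.39,0,0.81],"turn": [0,0,0]}]'

```text
clock: 12.78
tcp_pos: [0.6278, 0.1676, 0.0159]
eef_rot: [-0.065, 0.931, 0.292, 0.208]
wrist_force: [-0.2, -0.6, -0.1]
gripper_width: 0.0853
finger_force: 0.0
```

servo_tool --motion '[{"translation": [0,0,0],"turn": [0,0,0]},{"translation": [0,0,0],"turn": [0,0,0]},{"translation": [0,0,0],"turn": [0,0,0]},{"translation": [0,0,0],"turn": [0,0,0]}]' --jaw -1 --grip_force 60

```text
clock: 13.28
tcp_pos: [0.6278, 0.1677, 0.0174]
eef_rot: [-0.065, 0.931, 0.292, 0.21]
wrist_force: [-2.0, -0.7, 8.7]
gripper_width: 0.0479
finger_force: 61.2
```

servo_tool --motion '[{"translation": [0.1,0,-0.22],"turn": [0,0,0]},{"translation": [0.25,0,-0.5],"turn": [0,0,0]},{"translation": [0.44,0,-0.9],"turn": [0,0,0]}]'

```text
clock: 13.65
tcp_pos: [0.6274, 0.1683, 0.1158]
eef_rot: [-0.066, 0.931, 0.292, 0.207]
wrist_force: [0.1, -0.1, -3.3]
gripper_width: 0.0473
finger_force: 62.6
```

servo_tool --motion '[{"translation": [0.2,0,-0.45],"turn": [0,0,0]},{"translation": [0.4,0,-0.85],"turn": [0,0,0]},{"translation": [0.4,0,-0.85],"turn": [0,0,0]}]'

```text
clock: 14.02
tcp_pos: [0.6291, 0.1684, 0.2137]
eef_rot: [-0.064, 0.93, 0.293, 0.211]
wrist_force: [0.5, 0.4, -3.6]
gripper_width: 0.0469
finger_force: 62.6
```

Run:
```python
from kin import *
np.set_printoptions(precision=3,suppress=True)
s=sensors.observe();print(s['tcp_pos'],s['gripper_width'],s['wrist_force'],s['ft_torque'])
# plan in successive frames
p0,R0=s['tcp_pos'],R.from_quat(np.roll(s['eef_rot'],-1))
for p,A,t in[([.63,.19,.21],-37,5),([.63,.2,.21],-18,35),([.63,.2,.21],0,65)]:
    p=np.array(p);Rt=tool(A,t);print(R0.inv().apply(p-p0)*10,(R0.inv()*Rt).as_rotvec()/np.radians(45));p0,R0=p,Rt
```

```text
[0.629 0.168 0.214] 0.04689943684042751 [ 0.499  0.36  -3.591] [-0.304  0.405 -0.024]
[ 0.103 -0.173  0.089] [ 0.079 -0.672 -0.4  ]
[ 0.08  -0.06  -0.007] [-0.146 -0.66  -0.401]
[0. 0. 0.] [-0.31  -0.661 -0.26 ]
```

servo_tool --motion '[{"translation": [0.03,-0.04,0.02],"turn": [0.02,-0.168,-0.1]},{"translation": [0.05,-0.08,0.04],"turn": [0.04,-0.336,-0.2]},{"translation": [0.08,-0.13,0.06],"turn": [0.06,-0.504,-0.3]},{"translation": [0.1,-0.17,0.09],"turn": [0.079,-0.672,-0.4]}]'

```text
clock: 14.52
tcp_pos: [0.6286, 0.1896, 0.2043]
eef_rot: [0.018, 0.893, 0.447, -0.045]
wrist_force: [-0.3, -0.4, -3.4]
gripper_width: 0.0474
finger_force: 62.6
```

servo_tool --motion '[{"translation": [0.02,-0.015,0],"turn": [-0.036,-0.165,-0.1]},{"translation": [0.04,-0.03,0],"turn": [-0.073,-0.33,-0.2]},{"translation": [0.06,-0.045,0],"turn": [-0.11,-0.495,-0.3]},{"translation": [0.08,-0.06,0],"turn": [-0.146,-0.66,-0.4]}]'

```text
clock: 15.02
tcp_pos: [0.6289, 0.1998, 0.2032]
eef_rot: [0.175, 0.769, 0.562, -0.248]
wrist_force: [0.1, 0.3, -3.6]
gripper_width: 0.0473
finger_force: 62.7
```

servo_tool --motion '[{"translation": [0,0,0],"turn": [-0.078,-0.165,-0.065]},{"translation": [0,0,0],"turn": [-0.155,-0.33,-0.13]},{"translation": [0,0,0],"turn": [-0.233,-0.495,-0.195]},{"translation": [0,0,0],"turn": [-0.31,-0.66,-0.26]},{"translation": [0,0,0],"turn": [-0.31,-0.66,-0.26]}]'

```text
clock: 15.65
tcp_pos: [0.628, 0.2006, 0.2013]
eef_rot: [0.376, 0.594, 0.599, -0.384]
wrist_force: [-0.2, 0.1, -3.3]
gripper_width: 0.0473
finger_force: 62.9
```

Run:
```python
from kin import *
np.set_printoptions(precision=3,suppress=True)
print(goto([.63,.2,.11],tool(0,65)), sensors.observe()['joint_pos'])
a=cam('side')
p=proj(a,sensors.observe()['tcp_pos']);p=np.clip(p,60,[450,320]).astype(int);print(p)
cv2.imwrite('pics/g2.png',cv2.resize(a['img'][p[1]-60:p[1]+60,p[0]-60:p[0]+60,::-1],(600,600),interpolation=2))
```

```text
(array([0.824, 0.032, 0.392]), array([-0.007, -0.001,  0.016])) [ 0.449  0.905  0.806 -1.042  1.912  0.322]
[260 145]
```

View pics/g2.png

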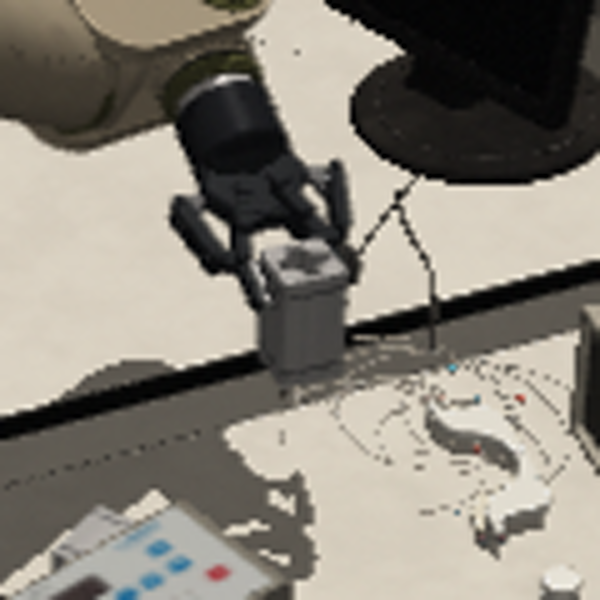

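The picture shows the sleeve held upright with its four-groove bore visible at (302,260), so it is the right sleeve. I'll lower it to the desk, watching the force.

Run:
```python
from kin import *
np.set_printoptions(precision=4,suppress=True)
Rg=R.from_quat([.931,.292,.210,-.065]);pg=np.array([.6278,.1677,.0174])
ax=np.array([np.cos(np.radians(35.5)),np.sin(np.radians(35.5)),0])
# axis made perpendicular to tool y
a=Rg.inv().apply(ax);a[1]=0;a/=np.linalg.norm(a);c=Rg.inv().apply(np.array([.6365,.1745,.024])-pg);print(a,c)
s=sensors.observe();R0=R.from_quat(np.roll(s['eef_rot'],-1));v=R0.apply(a);v*=np.sign(v[2]);print('axis',v,'centre',R0.apply(c)+s['tcp_pos'])
Rc=R.align_vectors([[0,0,1]],[v])[0]; Rt=Rc*R0
zt=.045-Rt.apply(c)[2]; print('tcp z at desk',zt)
print(goto([.63,.2,zt+.012],Rt)); print('down',Rt.inv().apply([0,0,-1]))
```

```text
[0.9034 0.     0.4288] [ 0.0128 -0.0006 -0.0012]
axis [0.0097 0.0032 0.9999] centre [0.628  0.2066 0.1919]
tcp z at desk 0.05602504777893555
(array([1.2206, 0.0262, 0.575 ]), array([-0.0053,  0.0041,  0.0112]))
down [0.9034 0.     0.4288]
```

servo_tool --motion '[{"translation": [0.3,0.013,0.14],"turn": [-0.005,0.004,0.011]},{"translation": [0.61,0.026,0.29],"turn": [-0.005,0.004,0.011]}]'

```text
clock: 15.95
tcp_pos: [0.6318, 0.1987, 0.1372]
eef_rot: [0.378, 0.6, 0.596, -0.376]
wrist_force: [0.9, -0.2, -4.5]
gripper_width: 0.0474
finger_force: 63.0
```

servo_tool --motion '[{"translation": [0.3,0,0.14],"turn": [0,0,0]},{"translation": [0.6,0,0.285],"turn": [0,0,0]},{"translation": [0.6,0,0.285],"turn": [0,0,0]}]'

```text
clock: 16.32
tcp_pos: [0.6311, 0.1982, 0.0688]
eef_rot: [0.377, 0.598, 0.596, -0.379]
wrist_force: [-0.6, 0.2, -2.8]
gripper_width: 0.0473
finger_force: 62.7
```

servo_tool --motion '[{"translation": [0.045,0,0.022],"turn": [0,0,0]},{"translation": [0.07,0,0.034],"turn": [0,0,0]},{"translation": [0.07,0,0.034],"turn": [0,0,0]}]'

```text
clock: 16.7
tcp_pos: [0.6315, 0.1991, 0.0635]
eef_rot: [0.379, 0.599, 0.596, -0.378]
wrist_force: [-0.2, -1.6, -3.6]
gripper_width: 0.0477
finger_force: 62.7
```

servo_tool --motion '[{"translation": [0.027,0,0.013],"turn": [0,0,0]},{"translation": [0.027,0,0.013],"turn": [0,0,0]}]'

```text
clock: 16.95
tcp_pos: [0.6313, 0.199, 0.0597]
eef_rot: [0.379, 0.598, 0.596, -0.378]
wrist_force: [-0.5, -0.5, -3.0]
gripper_width: 0.0471
finger_force: 62.7
```

servo_tool --motion '[{"translation": [0.027,0,0.013],"turn": [0,0,0]},{"translation": [0.027,0,0.013],"turn": [0,0,0]}]'

```text
clock: 17.2
tcp_pos: [0.6312, 0.1989, 0.0565]
eef_rot: [0.379, 0.598, 0.597, -0.378]
wrist_force: [0.9, -0.5, -4.1]
gripper_width: 0.0473
finger_force: 62.7
```

servo_tool --motion '[{"translation": [0.018,0,0.009],"turn": [0,0,0]},{"translation": [0.018,0,0.009],"turn": [0,0,0]}]'

```text
clock: 17.45
tcp_pos: [0.6314, 0.1991, 0.0559]
eef_rot: [0.379, 0.598, 0.596, -0.378]
wrist_force: [-2.9, 1.2, 4.2]
gripper_width: 0.0475
finger_force: 63.0
```

servo_tool --motion '[{"translation": [0.018,0,0.009],"turn": [0,0,0]},{"translation": [0.018,0,0.009],"turn": [0,0,0]}]'

```text
clock: 17.7
tcp_pos: [0.6313, 0.1991, 0.0557]
eef_rot: [0.38, 0.599, 0.595, -0.378]
wrist_force: [-5.7, 2.1, 13.1]
gripper_width: 0.0476
finger_force: 63.7
```

servo_tool --motion '[{"translation": [-0.018,0,-0.009],"turn": [0,0,0]},{"translation": [-0.018,0,-0.009],"turn": [0,0,0]}]'

```text
clock: 17.95
tcp_pos: [0.6314, 0.199, 0.0558]
eef_rot: [0.379, 0.598, 0.596, -0.378]
wrist_force: [-2.8, 2.2, 6.9]
gripper_width: 0.0477
finger_force: 63.3
```

servo_tool --motion '[{"translation": [0,0,0],"turn": [0,0,0]},{"translation": [0,0,0],"turn": [0,0,0]},{"translation": [0,0,0],"turn": [0,0,0]},{"translation": [0,0,0],"turn": [0,0,0]}]' --jaw 1

```text
clock: 18.45
tcp_pos: [0.6314, 0.1989, 0.0547]
eef_rot: [0.379, 0.598, 0.596, -0.378]
wrist_force: [0.1, -0.5, 0.2]
gripper_width: 0.0855
finger_force: 0.0
```

servo_tool --motion '[{"translation": [0,0,-0.25],"turn": [0,0,0]},{"translation": [0,0,-0.6],"turn": [0,0,0]},{"translation": [0,0,-1],"turn": [0,0,0]}]'

```text
clock: 18.82
tcp_pos: [0.6313, 0.2899, 0.098]
eef_rot: [0.379, 0.598, 0.596, -0.378]
wrist_force: [0.8, -0.1, -0.5]
gripper_width: 0.0854
finger_force: 0.0
```

servo_tool --motion '[{"translation": [-0.3,0,-0.3],"turn": [0,0,0]},{"translation": [-0.6,0,-0.4],"turn": [0,0,0]},{"translation": [-1,0,-0.5],"turn": [0,0,0]},{"translation": [-1,0,-0.5],"turn": [0,0,0]}]'

```text
clock: 19.32
tcp_pos: [0.6315, 0.2916, 0.2132]
eef_rot: [0.38, 0.6, 0.596, -0.375]
wrist_force: [-0.3, 0.6, -0.0]
gripper_width: 0.0854
finger_force: 0.0
```

Run:
```python
from kin import *
import pickle
np.set_printoptions(precision=4,suppress=True)
s=sensors.observe();print(s['tcp_pos'],s['eef_rot'],s['joint_pos'])
T,S=cam('top'),cam('side');pickle.dump((T,S),open('c2.pkl','wb'))
p=proj(T,[.63,.205,.09]).astype(int);q=proj(S,[.63,.205,.045]).astype(int);k=proj(S,[.66,-.134,.1]).astype(int);kt=proj(T,[.66,-.134,.1]).astype(int);print(p,q,k,kt)
def cr(c,p,h,W,H=300): return cv2.resize(c['img'][p[1]-h:p[1]+h,p[0]-h:p[0]+h,::-1],(W,H),interpolation=cv2.INTER_CUBIC)
cv2.imwrite('pics/p1.png',np.vstack([np.hstack([cr(T,p,20,300),cr(S,q,25,300)]),np.hstack([cr(T,kt,20,300),cr(S,k,25,300)])]))
```

```text
[0.6315 0.2916 0.2132] [ 0.3797  0.6002  0.5956 -0.3753] [ 0.5493  1.0177  0.5114 -1.082   2.0798  0.2242]
[203 162] [260 178] [311 224] [295 151]
```

View pics/p1.png

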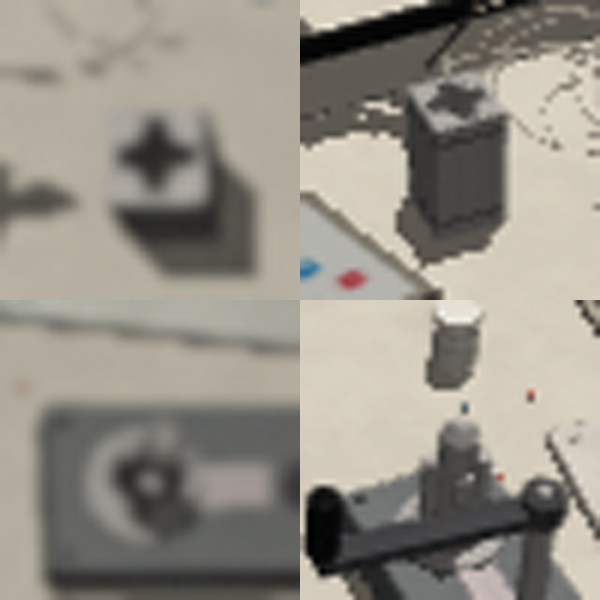

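The sleeve stands upright, with its cross bore at (155,155) in the top crop and its top at (453,97) in the side crop. The shaft tip is at (150,483) and (460,432). I'll measure these and enlarge the shaft to see its tooth angle.

Run:
```python
from kin import *
import pickle
np.set_printoptions(precision=4,suppress=True)
T,S=pickle.load(open('c2.pkl','rb'))
t=lambda x,y,o:(o[0]-20+x/7.5-.43,o[1]-20+y/7.5-.43); s=lambda x,y,o:(o[0]-25+x/6-.42,o[1]-25+y/6-.42)
print('sleeve top',tri(T,t(155,155,(203,162)),S,s(153,97,(260,178))))
print('shaft tip',tri(T,t(150,183,(295,151)),S,s(160,130,(311,224))), atz(T,t(150,183,(295,151)),.126),atz(S,s(160,130,(311,224)),.126))
def cr(c,pt,hw,W,ann=None):
    p=proj(c,pt); M=np.float32([[W/2/hw,0,W/2-p[0]*W/2/hw],[0,W/2/hw,W/2-p[1]*W/2/hw]])
    im=cv2.warpAffine(c['img'][:,:,::-1],M,(W,W),flags=cv2.INTER_CUBIC).astype(float)
    return np.clip((im-30)*1.4,0,255).astype(np.uint8)
c=[.6605,-.1335,.1]
cv2.imwrite('pics/sh.png',np.hstack([cr(T,c,9,400),cr(S,[c[0],c[1],.095],14,400)]))
```

```text
sleeve top (array([0.6303, 0.2066, 0.0909]), np.float64(0.0013600547059811395))
shaft tip (array([ 0.6531, -0.1306,  0.1148]), np.float64(0.020610486596876622)) [ 0.6397 -0.1259  0.126 ] [ 0.6581 -0.1401  0.126 ]
```

View pics/sh.png

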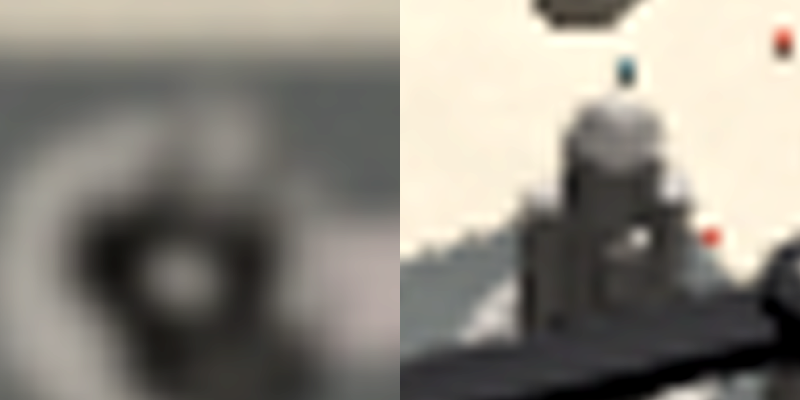

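Run:
```python
from kin import *
import pickle
np.set_printoptions(precision=4,suppress=True)
T,S=pickle.load(open('c2.pkl','rb'))
c=[.6605,-.1335,.1]; pt=proj(T,c);ps=proj(S,[c[0],c[1],.095])
u=lambda x,y:pt+(np.array([x,y])-200)*9/200; v=lambda x,y:ps+(np.array([x-400,y])-200)*14/200
print('front',tri(T,u(183,275),S,v(638,237)),atz(S,v(638,237),.1),atz(T,u(183,275),.1))
print('nose',tri(T,u(215,140),S,v(615,120)),atz(S,v(615,118),.126))
for z in(.1,):
  for a in[(540,192),(680,190)]:print(atz(S,v(*a),z))
print('nose sides at z .11',atz(S,v(568,170),.11),atz(S,v(662,170),.11))
for z,x in((.118,11),(.1,18)):
    pass
g=cv2.cvtColor(S['img'],cv2.COLOR_RGB2GRAY);x,y=ps.astype(int);print(ps);print(g[y-9:y+8,x-9:x+10])
```

```text
front (array([ 0.6615, -0.1354,  0.0806]), np.float64(0.01663783889905695)) [ 0.6601 -0.1511  0.1   ] [ 0.6478 -0.13    0.1   ]
nose (array([ 0.6637, -0.1331,  0.1196]), np.float64(0.0024541854584489617)) [ 0.6592 -0.138   0.126 ]
[ 0.6467 -0.13    0.1   ]
[ 0.6758 -0.1421  0.1   ]
nose sides at z .11 [ 0.6504 -0.1347  0.11  ] [ 0.6696 -0.1432  0.11  ]
[311.1515 225.4607]
[[204 204 205 205 207 207 208 208 209 208 193 124 205 206 206 205 205 206
  207]
 [205 205 205 205 207 207 207 207 207 207 191  95 205 206 205 206 205 206
  206]
 [206 208 207 206 206 205 206 205 206 203 189 195 206 206 206 206 205 203
  204]
 [205 205 204 203 205 205 205 198 157 147 171 172 174 191 206 205 204 204
  204]
 [205 205 206 207 206 207 202 174 108 113 132 145 135 148 206 206 205 204
  203]
 [204 205 205 205 206 208 195 118 108 112 116 123 122 140 191 205 204 203
  204]
 [203 203 204 203 204 205 192  92 101 114 117 121 123 150 198 205 205 204
  205]
 [202 202 203 202 201 202 189  86  68  87 106 105  92  93 171 200 206 206
  206]
 [204 203 203 203 202 195 174  59  66  71  74  74  70  94 175 185 208 207
  207]
 [203 203 203 197 168 176 161  58  66  71  72  72  68  93 171 163 201 207
  207]
 [203 204 203 192 127 120 117  64  67  71  73  73  68  67  79 103 181 206
  206]
 [203 203 194 135  94  71  74  68  68  72  73  72  66  63  73 111 203 204
  204]
 [146 152 120 109  67  72  71  66  67  66  71  98 161  67  74  87 128 123
  204]
 [116 115 114 107  67  72  70  63  67  67  93  99  97  65  76  92 124 160
  204]
 [114 114 113 106  72  73  70  65  68  63  70  76  74  69  76  91 115 130
  183]
 [115 114 120 131  59  73  71  66  67  60  74  73  70  67  77  97 115 113
  123]
 [114 123 161 157  59  73  71  65  68  59  73  73  71  73  72  72  90  82
   75]]
```

Run:
```python
from kin import *
import pickle
np.set_printoptions(precision=3,suppress=True)
T,S=pickle.load(open('c2.pkl','rb'))
x0,y0=311-9-.5,225-9-.5
hinge=np.array([.6587,-.2185])
def uv(p): return proj(S,p)-[x0,y0]
def feats(m):
    cx,cy,th=m; th=np.radians(th)
    a=np.linspace(0,2*np.pi,60);n=np.array([uv([cx+.011*np.cos(t),cy+.011*np.sin(t),.113]) for t in a])
    z=.088; k=[]
    for i in range(4):
        c,s=np.cos(th+i*np.pi/2),np.sin(th+i*np.pi/2)
        for w in(-.0045,.0045): k.append(uv([cx+.018*c-w*s,cy+.018*s+w*c,z]))
    k=np.array(k); c,s=np.cos(th-np.pi/2),np.sin(th-np.pi/2)
    f=[uv([cx+.018*c-w*s,cy+.018*s+w*c,.09]) for w in(-.0045,.0045)]
    top=uv([cx+.0155*c,cy+.0155*s,.1]); tip=uv([cx,cy,.126])
    return np.array([n[:,0].min(),n[:,0].max(),k[:,0].min(),k[:,0].max(),f[0][0],f[1][0],top[1]])
obs=np.array([6.9,13.7,4.0,15.5,10.,13.,12.7])
best=None
for th in range(-60,31,3):
    r=least_squares(lambda m:np.r_[feats([m[0],m[1],th])-obs,(np.hypot(*(m-hinge))-.085)/.001],[.6605,-.1335]);print(th,r.x,round(r.cost,3),(feats([*r.x,th])-obs)) if r.cost<3 else 0
```

```text
-30 [ 0.663 -0.134] 2.485 [ 0.565  0.678  0.694  0.434 -1.171 -1.348 -0.559]
-27 [ 0.663 -0.134] 1.811 [ 0.46   0.573  0.605  0.362 -0.981 -1.158 -0.517]
-24 [ 0.663 -0.134] 1.224 [ 0.363  0.476  0.449  0.321 -0.779 -0.963 -0.485]
-21 [ 0.662 -0.134] 0.768 [ 0.266  0.379  0.309  0.263 -0.574 -0.774 -0.462]
-18 [ 0.662 -0.134] 0.438 [ 0.169  0.283  0.185  0.191 -0.366 -0.591 -0.448]
-15 [ 0.662 -0.134] 0.231 [ 0.073  0.187  0.078  0.103 -0.158 -0.414 -0.443]
-12 [ 0.661 -0.134] 0.142 [-0.023  0.092 -0.014  0.     0.052 -0.243 -0.447]
-9 [ 0.661 -0.134] 0.167 [-0.117 -0.002 -0.089 -0.117  0.262 -0.08  -0.459]
-6 [ 0.661 -0.134] 0.306 [-0.21  -0.095 -0.147 -0.249  0.472  0.076 -0.481]
-3 [ 0.66  -0.134] 0.554 [-0.302 -0.186 -0.187 -0.394  0.681  0.224 -0.511]
0 [ 0.66  -0.134] 0.912 [-0.391 -0.276 -0.211 -0.553  0.889  0.363 -0.549]
3 [ 0.66  -0.134] 1.378 [-0.479 -0.363 -0.217 -0.726  1.094  0.493 -0.597]
6 [ 0.659 -0.134] 1.952 [-0.565 -0.449 -0.206 -0.911  1.297  0.613 -0.653]
9 [ 0.659 -0.134] 2.637 [-0.648 -0.532 -0.178 -1.108  1.497  0.724 -0.717]
```

Run:
```python
from kin import *
np.set_printoptions(precision=4,suppress=True)
y=R.from_quat([.598,.596,-.378,.379]).apply([0,1,0]);A=np.degrees(np.arctan2(y[1],y[0]));print('A',A,y)
s=sensors.observe();p0,R0=s['tcp_pos'],R.from_quat(np.roll(s['eef_rot'],-1))
for p,t in[([.631,.25,.21],32),([.6303,.2066,.19],0)]:
    p=np.array(p);Rt=tool(A,t);print(R0.inv().apply(p-p0)*10,(R0.inv()*Rt).as_rotvec()/np.radians(45));p0,R0=p,Rt
```

```text
A -0.09351105070645066 [ 1.     -0.0016  0.0027]
[-0.1869  0.0003  0.3736] [ 0.0018  0.727  -0.0017]
[-0.2621 -0.0063  0.3996] [0.     0.7111 0.    ]
```

servo_tool --motion '[{"translation": [-0.05,0,0.09],"turn": [0,0.182,0]},{"translation": [-0.09,0,0.19],"turn": [0,0.364,0]},{"translation": [-0.14,0,0.28],"turn": [0,0.546,0]},{"translation": [-0.19,0,0.37],"turn": [0,0.727,0]}]'

```text
clock: 19.92
tcp_pos: [0.6307, 0.2504, 0.2092]
eef_rot: [0.193, 0.681, 0.68, -0.194]
wrist_force: [0.2, 0.4, 0.1]
gripper_width: 0.0856
finger_force: 0.0
```

servo_tool --motion '[{"translation": [-0.07,0,0.1],"turn": [0,0.178,0]},{"translation": [-0.13,0,0.2],"turn": [0,0.356,0]},{"translation": [-0.2,0,0.3],"turn": [0,0.533,0]},{"translation": [-0.26,0,0.4],"turn": [0,0.711,0]},{"translation": [-0.26,0,0.4],"turn": [0,0.711,0]}]'

```text
clock: 20.55
tcp_pos: [0.6308, 0.2047, 0.1891]
eef_rot: [-0.0, 0.709, 0.705, -0.0]
wrist_force: [0.3, -0.2, 0.6]
gripper_width: 0.0854
finger_force: 0.0
```

Run:
```python
from kin import *
np.set_printoptions(precision=4,suppress=True)
print(goto([.6303,.2066,.115],tool(-.1,0)))
```

```text
(array([ 0.0192, -0.0047,  0.7407]), array([-0.0013,  0.0003, -0.0046]))
```

servo_tool --motion '[{"translation": [0.019,-0.005,0.3],"turn": [0,0,-0.005]},{"translation": [0.019,-0.005,0.74],"turn": [0,0,-0.005]}]'

```text
clock: 20.8
tcp_pos: [0.6308, 0.21, 0.1158]
eef_rot: [0.002, 0.706, 0.708, 0.001]
wrist_force: [1.1, 0.6, -0.9]
gripper_width: 0.0851
finger_force: 0.0
```

servo_tool --motion '[{"translation": [0,0,0.25],"turn": [0,0,0]},{"translation": [0,0,0.5],"turn": [0,0,0]},{"translation": [0,0,0.66],"turn": [0,0,0]},{"translation": [0,0,0.66],"turn": [0,0,0]}]'

```text
clock: 21.3
tcp_pos: [0.6302, 0.2094, 0.0492]
eef_rot: [0.0, 0.706, 0.708, -0.001]
wrist_force: [0.6, -0.1, 0.3]
gripper_width: 0.085
finger_force: 0.0
```

servo_tool --motion '[{"translation": [0,0,0],"turn": [0,0,0]},{"translation": [0,0,0],"turn": [0,0,0]},{"translation": [0,0,0],"turn": [0,0,0]},{"translation": [0,0,0],"turn": [0,0,0]}]' --jaw -1 --grip_force 50

```text
clock: 21.8
tcp_pos: [0.6311, 0.209, 0.0517]
eef_rot: [0.001, 0.706, 0.708, 0.001]
wrist_force: [-2.0, 0.7, 5.8]
gripper_width: 0.0474
finger_force: 52.5
```

servo_tool --motion '[{"translation": [0,0,-0.2],"turn": [0,0,0]},{"translation": [0,0,-0.6],"turn": [0,0,0]},{"translation": [0,0,-1],"turn": [0,0,0]}]'

```text
clock: 22.18
tcp_pos: [0.6302, 0.2088, 0.1509]
eef_rot: [0.0, 0.706, 0.708, 0.0]
wrist_force: [0.3, 0.2, -2.9]
gripper_width: 0.0475
finger_force: 52.3
```

servo_tool --motion '[{"translation": [0,0,-0.3],"turn": [0,0,0]},{"translation": [0,0,-0.55],"turn": [0,0,0]},{"translation": [0,0,-0.55],"turn": [0,0,0]}]'

```text
clock: 22.55
tcp_pos: [0.631, 0.209, 0.2069]
eef_rot: [0.002, 0.706, 0.708, 0.002]
wrist_force: [0.0, 0.1, -4.2]
gripper_width: 0.0477
finger_force: 52.5
```

Run:
```python
from kin import *
np.set_printoptions(precision=4,suppress=True)
print(sensors.observe()['tcp_pos'],goto([.661,-.134,.205],tool(-20,0)))
S=cam('side');T=cam('top')
def cr(c,pt,hw,W):
    p=proj(c,pt); M=np.float32([[W/2/hw,0,W/2-p[0]*W/2/hw],[0,W/2/hw,W/2-p[1]*W/2/hw]])
    return cv2.warpAffine(c['img'][:,:,::-1],M,(W,W),flags=cv2.INTER_CUBIC)
cv2.imwrite('pics/g3.png',np.hstack([cr(S,[.63,.2066,.2],35,350),cr(T,[.63,.2066,.15],35,350)]))
```

```text
[0.631  0.209  0.2069] (array([-3.4303,  0.2918,  0.0193]), array([ 0.0068, -0.0015,  0.4475]))
```

View pics/g3.png

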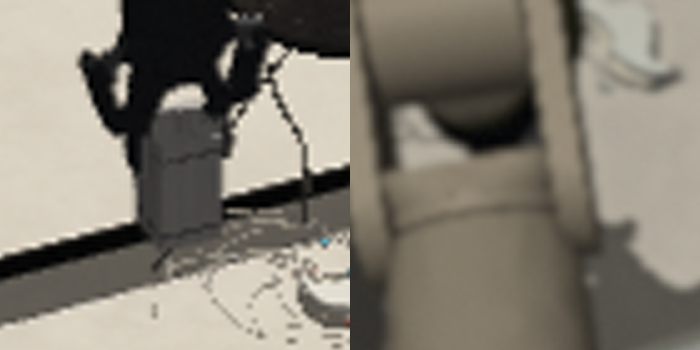

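The sleeve is gripped from above and hangs upright with its body at (180,190) in the left crop. Next is to carry it over the shaft.

servo_tool --motion '[{"translation": [-0.35,0.03,0],"turn": [0,0,0]},{"translation": [-0.85,0.075,0],"turn": [0,0,0]}]'

```text
clock: 22.9
tcp_pos: [0.6375, 0.124, 0.2034]
eef_rot: [-0.0, 0.705, 0.709, -0.0]
wrist_force: [0.8, 0.1, -3.8]
gripper_width: 0.0475
finger_force: 52.4
```

servo_tool --motion '[{"translation": [-0.43,0.04,0],"turn": [0,0,0]},{"translation": [-0.85,0.075,0],"turn": [0,0,0]}]'

```text
clock: 23.15
tcp_pos: [0.6454, 0.0375, 0.2036]
eef_rot: [-0.0, 0.706, 0.708, -0.0]
wrist_force: [0.5, -0.8, -3.6]
gripper_width: 0.0472
finger_force: 52.4
```

servo_tool --motion '[{"translation": [-0.43,0.04,0],"turn": [0,0,0]},{"translation": [-0.85,0.075,0],"turn": [0,0,0]}]'

```text
clock: 23.4
tcp_pos: [0.6531, -0.0474, 0.2035]
eef_rot: [-0.001, 0.706, 0.708, -0.0]
wrist_force: [0.8, 0.3, -3.4]
gripper_width: 0.0475
finger_force: 52.4
```

servo_tool --motion '[{"translation": [-0.43,0.04,0],"turn": [0,0,0.15]},{"translation": [-0.85,0.075,0],"turn": [0,0,0.3]},{"translation": [-0.85,0.075,0],"turn": [0,0,0.445]},{"translation": [-0.85,0.075,0],"turn": [0,0,0.445]}]'

```text
clock: 23.9
tcp_pos: [0.6609, -0.1312, 0.2038]
eef_rot: [-0.001, 0.818, 0.575, 0.0]
wrist_force: [-0.1, -0.1, -3.3]
gripper_width: 0.0475
finger_force: 52.4
```

Run:
```python
from kin import *
np.set_printoptions(precision=4,suppress=True)
print(sensors.observe()['tcp_pos'],goto([.662,-.131,.182],tool(-20,0)))
S=cam('side');T=cam('top');s=sensors.observe()
# columns of sleeve silhouette vs shaft in side view: compare predicted edges
g=cv2.cvtColor(S['img'],cv2.COLOR_RGB2GRAY)
for z in(.17,.15):
    u=proj(S,[.661,-.134,z]);x,y=u.round().astype(int);print(z,u,g[y,x-14:x+15])
u=proj(S,[.661,-.134,.113]);x,y=u.round().astype(int);print(u,g[y,x-8:x+9])
```

```text
[ 0.6609 -0.1312  0.2038] (array([0.0058, 0.0101, 0.2175]), array([-0.0012, -0.001 ,  0.003 ]))
0.17 [313.1971 208.7508] [216 216 216 217 207 124  45  52  61  77  79  79  78  76  78  78  79  77
  77  76  77  76  76 104 191 217 217 215 215]
0.15 [312.6949 213.3413] [219 219 218 218 219 208 123  49  71  77  78  78  76  77  79  78  77  75
  76  76  76  76  84 140 216 217 217 218 218]
[311.7912 221.6032] [214 214 214 216 202  92  75  82  87  87  80 104 190 215 215 215 215]
```

servo_tool --motion '[{"translation": [0.006,0.01,0.1],"turn": [0,0,0]},{"translation": [0.006,0.01,0.22],"turn": [0,0,0]},{"translation": [0.006,0.01,0.28],"turn": [0,0,0]}]'

```text
clock: 24.38
tcp_pos: [0.6622, -0.1304, 0.1762]
eef_rot: [-0.0, 0.818, 0.575, 0.0]
wrist_force: [0.5, -0.2, -2.9]
gripper_width: 0.0472
finger_force: 52.4
```

servo_tool --motion '[{"translation": [0,0,0.04],"turn": [0,0,0]},{"translation": [0,0,0.08],"turn": [0,0,0]},{"translation": [0,0,0.08],"turn": [0,0,0]}]'

```text
clock: 24.75
tcp_pos: [0.6625, -0.1308, 0.1695]
eef_rot: [0.001, 0.819, 0.574, 0.001]
wrist_force: [-0.0, -1.1, -3.1]
gripper_width: 0.0472
finger_force: 52.4
```

servo_tool --motion '[{"translation": [0,0,0.04],"turn": [0,0,0]},{"translation": [0,0,0.08],"turn": [0,0,0]},{"translation": [0,0,0.08],"turn": [0,0,0]}]'

```text
clock: 25.12
tcp_pos: [0.6624, -0.1307, 0.1612]
eef_rot: [0.0, 0.819, 0.574, 0.001]
wrist_force: [-0.0, 0.0, -3.3]
gripper_width: 0.0471
finger_force: 52.4
```

servo_tool --motion '[{"translation": [0,0,0.035],"turn": [0,0,0]},{"translation": [0,0,0.06],"turn": [0,0,0]},{"translation": [0,0,0.06],"turn": [0,0,0]}]'

```text
clock: 25.5
tcp_pos: [0.6625, -0.1307, 0.1555]
eef_rot: [0.001, 0.819, 0.574, 0.001]
wrist_force: [0.2, -0.2, -2.4]
gripper_width: 0.0476
finger_force: 52.4
```

servo_tool --motion '[{"translation": [0,0,0.02],"turn": [0,0,0]},{"translation": [0,0,0.04],"turn": [0,0,0]},{"translation": [0,0,0.04],"turn": [0,0,0]}]'

```text
clock: 25.88
tcp_pos: [0.6626, -0.1308, 0.1516]
eef_rot: [0.001, 0.819, 0.574, 0.001]
wrist_force: [0.7, 0.7, -2.2]
gripper_width: 0.0475
finger_force: 52.5
```

servo_tool --motion '[{"translation": [0,0,0.015],"turn": [0,0,0]},{"translation": [0,0,0.03],"turn": [0,0,0]},{"translation": [0,0,0.03],"turn": [0,0,0]}]'

```text
clock: 26.25
tcp_pos: [0.6627, -0.1313, 0.1486]
eef_rot: [0.001, 0.819, 0.574, 0.001]
wrist_force: [0.6, -2.8, -1.5]
gripper_width: 0.0474
finger_force: 52.6
```

servo_tool --motion '[{"translation": [0,0,0.02],"turn": [0,0,0]},{"translation": [0,0,0.02],"turn": [0,0,0]}]'

```text
clock: 26.5
tcp_pos: [0.6627, -0.1313, 0.1465]
eef_rot: [0.001, 0.819, 0.574, 0.001]
wrist_force: [1.0, -4.2, -2.7]
gripper_width: 0.0475
finger_force: 52.5
```

servo_tool --motion '[{"translation": [-0.01,0,0.02],"turn": [0,0,0]},{"translation": [-0.01,0,0.03],"turn": [0,0,0]},{"translation": [-0.01,0,0.03],"turn": [0,0,0]}]'

```text
clock: 26.88
tcp_pos: [0.6625, -0.1316, 0.1436]
eef_rot: [0.001, 0.819, 0.574, 0.001]
wrist_force: [2.6, -2.7, -2.9]
gripper_width: 0.0476
finger_force: 52.3
```

servo_tool --motion '[{"translation": [-0.005,0,0.03],"turn": [0,0,0]},{"translation": [-0.005,0,0.06],"turn": [0,0,0]},{"translation": [-0.005,0,0.06],"turn": [0,0,0]}]'

```text
clock: 27.25
tcp_pos: [0.6623, -0.132, 0.1372]
eef_rot: [0.001, 0.819, 0.574, 0.001]
wrist_force: [3.5, -0.8, -5.7]
gripper_width: 0.0477
finger_force: 52.1
```

Run:
```python
from kin import *
np.set_printoptions(precision=4,suppress=True)
s=sensors.observe();print(s['tcp_pos'],s['wrist_force'],s['ft_torque'])
S=cam('side');g=cv2.cvtColor(S['img'],cv2.COLOR_RGB2GRAY)
for z in(.16,.12,.105,.095,.085,.075,.065):
    u=proj(S,[.661,-.134,z]);x,y=u.round().astype(int);print(z,y,g[y,x-12:x+13])
```

```text
[ 0.6623 -0.132   0.1372] [ 3.4659 -0.7734 -5.6778] [-0.1983 -0.8928  0.0981]
0.16 211 [151  14  16  36  73  59  64  74  75  76  76  76  75  66  72  65  70  75
  75  75  75  75  68  26  68]
0.12 220 [215 216 217 200  52  53  55  72  78  79  79  76  76  79  79  78  76  76
  75  75  75  92 164 217 218]
0.105 223 [215 215 204 125  52  52  61  77  79  80  79  76  78  80  79  77  75  75
  75  76  76 117 215 217 218]
0.095 226 [217 215 216 215 201  85  53  67  78  79  80  77  77  79  79  78  76  77
  76  76  75  94 164 217 217]
0.085 228 [215 215 207 158 157  83  49  71  78  79  80  78  78  79  78  77  76  78
  77  77  76 105 191 216 217]
0.075 230 [123 126 122 123 123 110  51  77  78  79  78  74  65  66  66  65  64  62
  53  52  58 118 215 204 107]
0.065 232 [125 126 125 123 133 162 115  76  78  78  77  76  77  79  77  76  75  71
  46  51  41  46  80  72  52]
```

servo_tool --motion '[{"translation": [0,0.01,0.03],"turn": [0,0,-0.03]},{"translation": [0,0.01,0.07],"turn": [0,0,-0.03]},{"translation": [0,0.01,0.1],"turn": [0,0,-0.03]},{"translation": [0,0.01,0.1],"turn": [0,0,-0.03]}]'

```text
clock: 27.8
tcp_pos: [0.6629, -0.1324, 0.1273]
eef_rot: [0.0, 0.812, 0.584, 0.001]
wrist_force: [-0.1, -0.7, -2.6]
gripper_width: 0.0477
finger_force: 52.5
```

```bash
python3 -c "
from h import *
s=sensors.observe();print(s['tcp_pos'].round(4),s['wrist_force'].round(2),s['ft_torque'].round(3))"
```

```text
[ 0.6629 -0.1324  0.1273] [-0.1  -0.69 -2.57] [-0.007 -0.022  0.025]
```

Running free. Continuing down; home should be at TCP z of about 0.097.

servo_tool --motion '[{"translation": [0,0,0.05],"turn": [0,0,0]},{"translation": [0,0,0.1],"turn": [0,0,0]},{"translation": [0,0,0.14],"turn": [0,0,0]},{"translation": [0,0,0.14],"turn": [0,0,0]}]'

```text
clock: 28.3
tcp_pos: [0.663, -0.1325, 0.1132]
eef_rot: [0.0, 0.812, 0.584, 0.001]
wrist_force: [0.2, -0.3, -4.0]
gripper_width: 0.0476
finger_force: 52.6
```

servo_tool --motion '[{"translation": [0,0,0.05],"turn": [0,0,0]},{"translation": [0,0,0.1],"turn": [0,0,0]},{"translation": [0,0,0.13],"turn": [0,0,0]},{"translation": [0,0,0.13],"turn": [0,0,0]}]'

```text
clock: 28.8
tcp_pos: [0.6629, -0.1325, 0.1002]
eef_rot: [0.0, 0.812, 0.584, 0.001]
wrist_force: [-2.3, 0.6, -4.5]
gripper_width: 0.0473
finger_force: 52.8
```

servo_tool --motion '[{"translation": [0,0,0.02],"turn": [0,0,0]},{"translation": [0,0,0.02],"turn": [0,0,0]}]'

```text
clock: 29.05
tcp_pos: [0.663, -0.1324, 0.0986]
eef_rot: [0.0, 0.812, 0.584, 0.001]
wrist_force: [-3.4, 2.2, -2.7]
gripper_width: 0.0476
finger_force: 52.9
```

servo_tool --motion '[{"translation": [0,0,0.02],"turn": [0,0,0]},{"translation": [0,0,0.02],"turn": [0,0,0]}]'

```text
clock: 29.3
tcp_pos: [0.663, -0.1324, 0.0968]
eef_rot: [0.001, 0.812, 0.584, 0.001]
wrist_force: [-5.3, 2.4, -1.7]
gripper_width: 0.0476
finger_force: 52.8
```

servo_tool --motion '[{"translation": [0,0,0.015],"turn": [0,0,0]},{"translation": [0,0,0.015],"turn": [0,0,0]}]'

```text
clock: 29.55
tcp_pos: [0.663, -0.1324, 0.0967]
eef_rot: [0.001, 0.812, 0.584, 0.001]
wrist_force: [-8.7, 3.3, 6.8]
gripper_width: 0.0478
finger_force: 53.7
```

servo_tool --motion '[{"translation": [0,0,0.01],"turn": [0,0,0]},{"translation": [0,0,0.01],"turn": [0,0,0]}]'

```text
clock: 29.8
tcp_pos: [0.663, -0.1323, 0.0967]
eef_rot: [0.001, 0.812, 0.584, 0.001]
wrist_force: [-11.3, 3.9, 13.6]
gripper_width: 0.0475
finger_force: 54.5
```

servo_tool --motion '[{"translation": [0,0,-0.02],"turn": [0,0,0]},{"translation": [0,0,-0.02],"turn": [0,0,0]}]'

```text
clock: 30.05
tcp_pos: [0.663, -0.1324, 0.0968]
eef_rot: [0.001, 0.812, 0.584, 0.001]
wrist_force: [-6.4, 3.6, 2.6]
gripper_width: 0.0476
finger_force: 53.4
```

servo_tool --motion '[{"translation": [0,0,0],"turn": [0,0,0]},{"translation": [0,0,0],"turn": [0,0,0]},{"translation": [0,0,0],"turn": [0,0,0]},{"translation": [0,0,0],"turn": [0,0,0]}]' --jaw 1

```text
clock: 30.55
tcp_pos: [0.6634, -0.1326, 0.0963]
eef_rot: [0.001, 0.812, 0.584, 0.001]
wrist_force: [-0.4, -0.4, 0.7]
gripper_width: 0.0855
finger_force: 0.0
```

servo_tool --motion '[{"translation": [0,0,-0.2],"turn": [0,0,0]},{"translation": [0,0,-0.6],"turn": [0,0,0]},{"translation": [0,0,-1],"turn": [0,0,0]}]'

```text
clock: 30.92
tcp_pos: [0.6629, -0.1325, 0.1973]
eef_rot: [0.001, 0.812, 0.584, 0.001]
wrist_force: [1.0, -0.6, -0.1]
gripper_width: 0.0851
finger_force: 0.0
```

servo_tool --motion '[{"translation": [0,0,-0.4],"turn": [0,0,-0.2]},{"translation": [0,0,-0.6],"turn": [0,0,-0.4]},{"translation": [0,0,-0.6],"turn": [0,0,-0.6]},{"translation": [0,0,-0.6],"turn": [0,0,-0.8]}]' --jaw 0.2

```text
clock: 31.42
tcp_pos: [0.6629, -0.1325, 0.2565]
eef_rot: [0.001, 0.589, 0.808, 0.001]
wrist_force: [0.4, 0.4, -1.0]
gripper_width: 0.0515
finger_force: 0.0
```

servo_tool --motion '[{"translation": [0,0,0],"turn": [0,0,-0.2]},{"translation": [0,0,0],"turn": [0,0,-0.4]},{"translation": [0,0,0],"turn": [0,0,-0.6]},{"translation": [0,0,0],"turn": [0,0,-0.8]}]'

```text
clock: 31.92
tcp_pos: [0.6629, -0.1326, 0.2562]
eef_rot: [0.001, 0.311, 0.95, 0.0]
wrist_force: [-0.8, 0.3, -0.4]
gripper_width: 0.0512
finger_force: 0.0
```

servo_tool --motion '[{"translation": [0,0,0],"turn": [0,0,-0.2]},{"translation": [0,0,0],"turn": [0,0,-0.4]},{"translation": [0,0,0],"turn": [0,0,-0.6]},{"translation": [0,0,0],"turn": [0,0,-0.72]},{"translation": [0,0,0],"turn": [0,0,-0.72]}]'

```text
clock: 32.55
tcp_pos: [0.6629, -0.1325, 0.2562]
eef_rot: [0.001, 0.037, 0.999, -0.0]
wrist_force: [-0.4, 0.2, 0.3]
gripper_width: 0.0511
finger_force: 0.0
```

Run:
```python
from kin import *
np.set_printoptions(precision=4,suppress=True)
print(sensors.observe()['tcp_pos'],goto([.5418,-.2045,.21],tool(86,0)))
S=cam('side');g=cv2.cvtColor(S['img'],cv2.COLOR_RGB2GRAY)
for z in(.150,.14,.13,.12,.055,.045):
    u=proj(S,[.661,-.134,z]);x,y=u.round().astype(int);print(z,y,g[y,x-12:x+13])
u=proj(S,[.661,-.134,.135]);x,y=u.round().astype(int);print('col',y,g[y-12:y+8,x])
u=proj(S,[.5422,-.2046,.18]);x,y=u.round().astype(int);print('knob',u,g[y,x-8:x+9])
```

```text
[ 0.6629 -0.1325  0.2562] (array([ 1.156 , -0.8061,  0.4593]), array([-0.0001,  0.0032, -0.0041]))
0.15 213 [215 215 208 171 178 177 175 176 173 145 104 105 121 179 179 179 181 178
 184 213 213 213 214 214 214]
0.14 216 [213 211 211 197  86  64  91 131 127 102  77  75  75  70  69  72  79  83
  98 158 200 215 213 211 208]
0.13 218 [211 212 213 198  46  55  71  74  76  76  76  88 118  83  70  71  83 127
 125 128 183 206 212 213 213]
0.12 220 [211 212 206 161  52  52  62  72 102 179 175 161 149 153 136 125 180 181
 181 182 184 196 213 213 212]
0.055 234 [122 123 122 114  58  59  44  56  75  70  45  49  40  32  30  29  29  29
  29  29  30  41  75  76  74]
0.045 236 [118  90  67  39  32  28  28  28  27  28  29  29  29  29  29  29  29  28
  28  28  30  33  36  36  31]
col 217 [103 109 102 104 102 102 107 158 105  78  75  75  74 118 175 149 146 179
  82  75]
knob [289.2575 233.034 ] [212 211 211 212 213 196  44   8   7   9   8  17  59 110 120 121 123]
```

servo_tool --motion '[{"translation": [0.29,-0.2,0],"turn": [0,0,0]},{"translation": [0.58,-0.4,0],"turn": [0,0,0]}]'

```text
clock: 32.85
tcp_pos: [0.6014, -0.1685, 0.2559]
eef_rot: [0.001, 0.037, 0.999, -0.0]
wrist_force: [0.9, -0.3, 0.6]
gripper_width: 0.0513
finger_force: 0.0
```

servo_tool --motion '[{"translation": [0.29,-0.2,0],"turn": [0,0,0]},{"translation": [0.575,-0.405,0.25],"turn": [0,0,0]},{"translation": [0.575,-0.405,0.3],"turn": [0,0,0]},{"translation": [0.575,-0.405,0.3],"turn": [0,0,0]}]'

```text
clock: 33.35
tcp_pos: [0.5424, -0.2044, 0.2262]
eef_rot: [0.001, 0.037, 0.999, -0.0]
wrist_force: [0.2, 0.1, 0.1]
gripper_width: 0.0513
finger_force: 0.0
```

servo_tool --motion '[{"translation": [0,0,0.3],"turn": [0,0,0]},{"translation": [0,0,0.6],"turn": [0,0,0]},{"translation": [0,0,0.6],"turn": [0,0,0]}]'

```text
clock: 33.72
tcp_pos: [0.5423, -0.2037, 0.1648]
eef_rot: [-0.0, 0.036, 0.999, 0.001]
wrist_force: [0.2, 0.3, 0.1]
gripper_width: 0.0512
finger_force: 0.0
```

servo_tool --motion '[{"translation": [0,0,0],"turn": [0,0,0]},{"translation": [0,0,0],"turn": [0,0,0]},{"translation": [0,0,0],"turn": [0,0,0]},{"translation": [0,0,0],"turn": [0,0,0]}]' --jaw -1 --grip_force 20

```text
clock: 34.22
tcp_pos: [0.5428, -0.2047, 0.1674]
eef_rot: [0.003, 0.036, 0.999, -0.001]
wrist_force: [1.5, 1.4, 6.7]
gripper_width: 0.0172
finger_force: 21.3
```

servo_tool --motion '[{"translation": [-0.017,0.153,0],"turn": [0,0,0.167]},{"translation": [-0.054,0.303,0],"turn": [0,0,0.333]},{"translation": [-0.11,0.447,0],"turn": [0,0,0.5]}]'

```text
clock: 34.6
tcp_pos: [0.5574, -0.1612, 0.1675]
eef_rot: [0.004, 0.233, 0.973, -0.001]
wrist_force: [5.8, -4.1, 2.3]
gripper_width: 0.0168
finger_force: 21.0
```

servo_tool --motion '[{"translation": [-0.017,0.153,0],"turn": [0,0,0.167]},{"translation": [-0.054,0.303,0],"turn": [0,0,0.333]},{"translation": [-0.11,0.447,0],"turn": [0,0,0.5]}]'

```text
clock: 34.98
tcp_pos: [0.5876, -0.1267, 0.1675]
eef_rot: [0.004, 0.418, 0.908, -0.0]
wrist_force: [4.3, -8.6, 1.6]
gripper_width: 0.0172
finger_force: 21.0
```

servo_tool --motion '[{"translation": [-0.017,0.153,0],"turn": [0,0,0.167]},{"translation": [-0.054,0.303,0],"turn": [0,0,0.333]},{"translation": [-0.11,0.447,0],"turn": [0,0,0.5]},{"translation": [-0.11,0.447,0],"turn": [0,0,0.5]}]'

```text
clock: 35.48
tcp_pos: [0.6288, -0.1065, 0.1675]
eef_rot: [0.004, 0.586, 0.81, 0.0]
wrist_force: [2.4, -7.6, 4.0]
gripper_width: 0.0172
finger_force: 21.2
```

Run:
```python
from kin import *
np.set_printoptions(precision=4,suppress=True)
s=sensors.observe();d=s['tcp_pos'][:2]-[.6587,-.2185];print(s['tcp_pos'],np.hypot(*d),np.degrees(np.arctan2(-d[0],d[1])),s['wrist_force'])
for a in(0.,-2,-4):
    t=np.radians(a);print(a,goto([.6587-.118*np.sin(t),-.2185+.118*np.cos(t),s['tcp_pos'][2]],tool(a+2,0)))
```

```text
[ 0.6288 -0.1065  0.1675] 0.11590399837280858 14.939588617092497 [ 2.413  -7.6071  3.9765]
0.0 (array([-0.0365,  0.3026,  0.0017]), array([0.0075, 0.0072, 0.3612]))
-2 (array([-0.0501,  0.3415,  0.002 ]), array([0.0076, 0.007 , 0.4057]))
-4 (array([-0.065 ,  0.3799,  0.0023]), array([0.0077, 0.0069, 0.4501]))
```

servo_tool --motion '[{"translation": [0,0.1,0],"turn": [0,0,0.12]},{"translation": [-0.02,0.2,0],"turn": [0,0,0.24]},{"translation": [-0.037,0.3,0],"turn": [0,0,0.36]},{"translation": [-0.037,0.3,0],"turn": [0,0,0.36]}]'

```text
clock: 35.98
tcp_pos: [0.6577, -0.1021, 0.1675]
eef_rot: [0.004, 0.695, 0.719, -0.0]
wrist_force: [0.0, -12.6, 2.6]
gripper_width: 0.0172
finger_force: 21.2
```

servo_tool --motion '[{"translation": [0,0.025,0],"turn": [0,0,0]},{"translation": [0,0.025,0],"turn": [0,0,0]}]'

```text
clock: 36.22
tcp_pos: [0.6597, -0.102, 0.1675]
eef_rot: [0.004, 0.694, 0.72, -0.001]
wrist_force: [-0.6, -11.5, 3.1]
gripper_width: 0.0172
finger_force: 21.1
```

servo_tool --motion '[{"translation": [0,0.02,0],"turn": [0,0,0]},{"translation": [0,0.02,0],"turn": [0,0,0]}]'

```text
clock: 36.48
tcp_pos: [0.6615, -0.1019, 0.1675]
eef_rot: [0.003, 0.694, 0.72, -0.001]
wrist_force: [-0.6, -12.2, 3.1]
gripper_width: 0.0174
finger_force: 21.1
```

servo_tool --motion '[{"translation": [-0.012,0.02,0],"turn": [0,0,0]},{"translation": [-0.012,0.02,0],"turn": [0,0,0]}]'

```text
clock: 36.72
tcp_pos: [0.6617, -0.1019, 0.1674]
eef_rot: [0.001, 0.694, 0.72, -0.002]
wrist_force: [-10.8, -7.7, 6.9]
gripper_width: 0.0168
finger_force: 21.6
```

servo_tool --motion '[{"translation": [0,0.02,0],"turn": [0,0,0]},{"translation": [0,0.02,0],"turn": [0,0,0]}]'

```text
clock: 36.98
tcp_pos: [0.6618, -0.1018, 0.1673]
eef_rot: [-0.001, 0.694, 0.72, -0.003]
wrist_force: [-21.3, -7.5, 10.6]
gripper_width: 0.017
finger_force: 22.3
```

The arm is against its stop. I'll relax, release and retreat.

servo_tool --motion '[{"translation": [-0.005,-0.03,0],"turn": [0,0,0]},{"translation": [-0.005,-0.03,0],"turn": [0,0,0]}]'

```text
clock: 37.22
tcp_pos: [0.6615, -0.1019, 0.1674]
eef_rot: [0.002, 0.694, 0.72, -0.0]
wrist_force: [-5.3, -5.9, 5.0]
gripper_width: 0.0173
finger_force: 21.4
```

servo_tool --motion '[{"translation": [0,0,0],"turn": [0,0,0]},{"translation": [0,0,0],"turn": [0,0,0]},{"translation": [0,0,0],"turn": [0,0,0]}]' --jaw 0.2

```text
clock: 37.6
tcp_pos: [0.6623, -0.1001, 0.1661]
eef_rot: [0.001, 0.694, 0.72, 0.001]
wrist_force: [-0.2, -0.9, 0.3]
gripper_width: 0.0512
finger_force: 0.0
```

servo_tool --motion '[{"translation": [0,0,-0.3],"turn": [0,0,0]},{"translation": [0,0,-0.7],"turn": [0,0,0]},{"translation": [0,0,-1],"turn": [0,0,0]}]'

```text
clock: 37.98
tcp_pos: [0.6622, -0.1001, 0.2679]
eef_rot: [0.002, 0.694, 0.72, 0.001]
wrist_force: [-0.4, 0.1, 0.5]
gripper_width: 0.051
finger_force: 0.0
```

servo_tool --motion '[{"translation": [0.5,-0.5,0],"turn": [0,0,0]},{"translation": [1,-0.8,0],"turn": [0,0,0]},{"translation": [1,-0.8,0],"turn": [0,0,0]}]'

```text
clock: 38.35
tcp_pos: [0.5763, -0.0004, 0.267]
eef_rot: [0.001, 0.692, 0.722, 0.001]
wrist_force: [0.4, -0.4, -0.6]
gripper_width: 0.0513
finger_force: 0.0
```

servo_tool --motion '[{"translation": [0.5,-0.5,0],"turn": [0,0,0]},{"translation": [1,-0.8,0],"turn": [0,0,0]},{"translation": [1,-0.8,0],"turn": [0,0,0]}]'

```text
clock: 38.72
tcp_pos: [0.4931, 0.0957, 0.2664]
eef_rot: [0.001, 0.692, 0.722, 0.001]
wrist_force: [-0.0, -0.5, -0.6]
gripper_width: 0.0508
finger_force: 0.0
```

Run:
```python
from kin import *
import pickle
np.set_printoptions(precision=4,suppress=True)
S=cam('side');T=cam('top');o=pickle.load(open('c0.pkl','rb'));S0,T0=o['side'],o['top']
hs=lambda im:cv2.cvtColor(im,cv2.COLOR_RGB2GRAY)
g=hs(S['img'])
# knob column at z=.175 vs prediction
u=proj(S,[.6620,-.1005,.175]);x,y=u.round().astype(int);print('knob pred',u,g[y,x-8:x+9])
u=proj(T,[.6620,-.1005,.189]);print('top pred',u);x,y=u.round().astype(int);print(hs(T['img'])[y-5:y+6,x-5:x+6])
# bystanders unchanged?
for n,a,b,p in(('plain',S,S0,[.4564,.1853,.03]),('plainT',T,T0,[.4564,.1853,.048]),('beaker',S,S0,[.56,-.385,.03]),('beakerT',T,T0,[.56,-.385,.03])):
    u=proj(a,p).astype(int);sl=np.s_[u[1]-9:u[1]+10,u[0]-9:u[0]+10];print(n,u,cv2.absdiff(hs(a['img'])[sl],hs(b['img'])[sl]).mean())
print(sensors.observe()['wrist_force'])
```

```text
knob pred [308.4534 200.7975] [215 214 212 212 213 199  94   8   8   7   7  71 191 231 231 229 183]
top pred [289.3407 143.9198]
[[165 165 165 166 166 166 167 168 165 165 165]
 [166 165 166 167 167 167 168 166 160 158 161]
 [167 167 167 166 162 157 155 154 152 150 151]
 [168 168 166 157 139 120 114 122 134 143 146]
 [163 161 155 135 100  69  60  80 114 137 145]
 [140 138 126 100  62  32  25  55  95 124 135]
 [111 109  93  65  33  17  18  39  74  97 107]
 [ 92  91  74  42  18   8  12  30  54  70  75]
 [ 86  88  71  40   9   3  10  28  48  59  63]
 [ 92  91  77  49  18   7  12  29  47  57  62]
 [ 96  95  86  64  37  19  19  28  38  50  55]]
plain [219 196] 17.63711911357341
plainT [210 210] 32.880886426592795
beaker [320 309] 18.653739612188367
beakerT [359 180] 4.4930747922437675
[ 0.1021 -1.0486  0.6112]
```

Run:
```python
from h import *
import pickle
S,T=cam('side'),cam('top');o=pickle.load(open('c0.pkl','rb'))
for n,c,c0,u in(('beaker',S,o['side'],(321,308)),('beakerT',T,o['top'],(360,180)),('plain',S,o['side'],(219,194)),('plainT',T,o['top'],(210,210))):
    e=lambda i:cv2.Canny(i,30,80)
    t=c0['img'][u[1]-16:u[1]+17,u[0]-14:u[0]+15];w=c['img'][u[1]-24:u[1]+25,u[0]-22:u[0]+23]
    r=cv2.matchTemplate(w,t,cv2.TM_CCOEFF_NORMED);_,m,_,l=cv2.minMaxLoc(r);print(n,m,l[0]-8,l[1]-8)
```

```text
beaker 0.9995428919792175 0 0
beakerT 0.9995827078819275 0 0
plain 0.9996240735054016 0 0
plainT 0.4687398374080658 -8 4
```

```bash
python3 -c "
from cell import hand_in
print(hand_in())"
```

```text
the job is handed in; nothing more can be done
None
```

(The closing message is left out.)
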